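# Load a blank and knock the locking pin home

## Robot

A 6-joint arm with a two-finger parallel gripper is mounted at the origin on the work surface. World frame = base frame: x ahead of the robot, y to its left, z up, the work surface at z = 0. Lengths are in m, angles in rad, forces in N, time in s.
With the tool pointing down it reaches from about 0.35 to 0.975 m from the base axis. Payload 4.9 kg.
Tool frame: the origin (TCP) lies at the very end of the fingers, on their centre line; the grasp point (between the pads) lies 19 mm behind it; z points along the fingers, y is the line along which they close (so a half turn about z gives the same grasp; the last joint's range is limited). The gripper opens to 85 mm and grips with 20 to 120 N. Pads are 22 mm wide; open, the fingers measure 114 mm over their backs; the gripper's body (76 mm by 85 mm) begins 54 mm behind the grasp point. The pads swing forward as they close: fully open they stand 13 mm farther back than shut.
Start: joints at [1.073, 0.053, 1.613, -0, 1.476, -0.119], TCP at [0.231, 0.581, 0.193] pointing down, gripper open.
Joint ranges: [-3.01, 3.01], [-1.01, 2.22], [0.06, 2.58], [-1.02, 4.17], [0.09, 2.62], [-3.14, 3.14]. Speed limits (rad/s): [2.57, 2.57, 3.14, 3.14, 3.14, 3.14].

## Interface

Orientations are given as a rotation vector (axis times angle).
In Python, from station import get_obs, get_image, get_calibration, finish_job gives the robot as it stands.
- The arm moves only by the tool servo_tool, never from a script. Its argument "increments" is a list of rows, each a list of 5 numbers: the opening, from 0 (shut) to 1 (fully open), then the shift along the tool's x, y, z in mm, then the turn about the tool's z in degrees. In form: [[jaw, tx, ty, tz, spin], ...]. A call has 1 to 12 rows; each row shifts and turns the commanded pose from where the row before left it, along the tool's axes as they then stand; what a row does not reach is not made up. A row lasts 1/8 s, in which the tool goes at most 62.5 mm and 10.7 degrees, less where a joint would pass 70% of its speed; a pose out of reach is approached as far as the arm can. A call is refused whole if a number of a shift passes 62.5 or a number of a turn 10.7, either way. A call with a gripper value outside its range is refused whole. The fingers move at their own pace and stop on an object; "force" is the grip in N (left out, the last holds). Time passes only in rows, so rows that do not move let the fingers close. It gives the time, the measured TCP pose, the force, the opening and the grip force at its end, in the units of the state.
- get_obs(): the state, without advancing time (a new reading comes with each control period).
- get_image(name): name is "scene" or "top"; returns the picture (420x560x3 uint8, red, green, blue); there is no depth.
- get_calibration(name): a dict with "fx", "fy", "cx", "cy" (pixels), "dist_coeffs" ([k1, k2, p1, p2, k3] as OpenCV has them; the pictures are not rectified), "R" (3x3) and "t" (3): a world point X has camera coordinates R X + t. Camera axes: x right, y down, z forward; pixel columns grow to the right and rows downward; lengths in m; the calibration is good to about 2 mm. A picture is of the moment at which its call begins. get_calibration takes no time and is no camera call.
- finish_job(): hands the job in; it is judged then, once.
The state is a dict: "t": time; "q": joint angles; "dq": joint speeds; "effort": joint torques, N m; "tool_pos": TCP position; "tool_rot": TCP orientation; "contact_force": force on the tool from outside, world axes, zero at the start; "wrist_torque": the same for the moment, N m; "opening": finger opening in m; "grip_force": force on a finger pad.
Only numpy, scipy, OpenCV 4.12 (cv2) and the standard library are available. Lean on these libraries where they do the work, as an engineer would, in place of code of your own. Each camera call takes 0.05 s, during which the arm holds its last target. There are 200 camera calls.

## Task

Take the top aluminium blank off the stack and lay it flat in the nest of the blue fixture, let go of it, and then pick up the mallet and knock the fixture's slanted red-capped locking pin fully home with it, striking squarely along the pin's slant. Put the mallet back on its green mat. Strike the pin's cap with the mallet only, never with the gripper, and leave the other blanks stacked and the can, tin and tube where they stand.

Things in the scene. Friction and masses are not known exactly. Their poses are not given: they have to be found in the camera images.
- fixture: Blue base, fixed, 240 (x) x 130 (y) x 12. Origin: centre of its underside, z up. Nest on its +x half, pin on its -x half (robot's side). A 30 mm wide guide, 100 high, at x -65 to +2 and |y| < 23, carries the pin. The pin's axis lies in the x-z plane, 38 degrees from vertical, its top leaning to -x: its way down is (+0.616, 0, -0.788).
- nest (a point): Centre of the nest floor (fixture x +50, y 0, z 12), axes as the fixture. The nest is 98 (x) by 68 (y) for a 90 x 60 blank: a yellow stop bar at each x end and four yellow corner stops beside the y edges, all 6 high and 12 thick; the y edges are open for fingers within 28 mm either side of the middle.
- pin_travel (a joint): Travel of the locking pin along its axis, m: 0 raised, 0.032 home (hard stop); starts between 0 and 0.004. A return spring (2 to 4 N) pushes it up and a friction collar (9 N) keeps it wherever it is left: about 13 N along the axis drives it and it stays. Home, its 12 mm toe hangs over the blank's near edge, 2 mm above it; raised, it clears the nest.
- pin: Sprung locking pin, 95 long, 12 diameter, with a red striking cap 28 diameter x 10 thick. Origin: centre of the cap's flat top face; z points out of that face along the pin's axis (up and towards fixture -x). With the pin raised this point is at fixture x -68, y 0, z 128; with the pin home x -48.5, z 103.
- board: Plywood board, fixed, 150 x 110 x 12, that carries the stack. Origin: centre of its underside.
- blank_top: Top blank of the stack of three: aluminium plate 90 (x) x 60 (y) x 10, two dark dimples on top. Origin: centre of its underside; a half turn makes no difference. About 0.15 kg. The blanks lie on one another, shifted a few mm.
- blank_middle: Second blank, same as blank_top, directly below it.
- blank_bottom: Third blank, same, lying on the board.
- mallet: Mallet, about 0.36 kg, standing on a face of its head: head 48 diameter x 76 high, orange faces, axis along z; wooden handle 24 wide (y) x 26 high (z), running level from the head to x = -160, its axis 38 above the origin. Origin: centre of the lower striking face.
- mallet_grip (a point): Point on the handle's axis 55 mm from the head's axis, near the mallet's balance: a good place to grip it (24 mm wide). Axes as the mallet.
- mallet_head (a point): Centre of the mallet's head (38 mm above its striking face).
- mat: Green mat, fixed, 280 (x) x 120 (y) x 4 thick, on which the mallet stands. Origin: centre of its underside. The mallet and the stack may be on either side of the fixture.
- spray_can: White spray can with a blue band and red cap, 60 diameter x 150 high, bystander. Origin: centre of its underside.
- tube_offcut: Square steel tube 160 (x) x 30 x 30, lying, bystander. Origin: centre of its underside.
- bolt_tin: Green tin with a steel lid, 70 diameter x 70 high, bystander. Origin: centre of its underside.
There are look-alikes about, which are no part of the job. There is more than one size of the mallet; the one meant has the size given above.

How it is judged:
By the outcome, as a careful person would: the job done as asked, in the order asked, and still so for the second after the job is handed in, with the robot touching nothing.
It also fails if it takes over 54 s, if anything falls off the work surface, if the arm or the gripper's body presses on something with over 40 N, if the wrist force passes 120 N, or if a joint passes its speed limit or range.

## Working session

There is one attempt and no reset: what is moved stays moved. The work goes in short steps, Python scripts to look and compute and a tool call to move; the robot and the scene stay as the last step left them, time stands still between calls to the robot, and variables do not carry over. Pictures are saved under pics/ and viewed, at most 10 in all, crops included, and the job is handed in when it is done.

Besides the shell and the picture viewer there is one more tool, called as name(argument=value, ...), one argument or row to a line, values as JSON. servo_tool: Moves the arm, as the interface text tells. Its arguments: {"type":"object","properties":{"increments":{"type":"array"},"force":{"type":"number"}},"required":["increments"]}

```bash
mkdir -p pics; ls
python3 - <<'E'
from station import *
import cv2
print(get_obs())
for n in("scene","top"):
    cv2.imwrite(f"pics/{n}0.png",get_image(n)[:,:,::-1]); print(n,get_calibration(n))
E
```

```text
pics
{'t': 0.0, 'q': array([ 1.07297696e+00,  5.33522091e-02,  1.61428482e+00, -8.79275783e-06,
        1.47599658e+00, -1.19010853e-01]), 'dq': array([ 0.00163635,  0.00025441,  0.00064733, -0.00112864,  0.00131711,
        0.00010398]), 'effort': array([ 2.23386582e-03, -3.93675649e+01, -3.70182931e+01,  4.37884012e-05,
        6.87388223e-03, -1.53789489e-05]), 'tool_pos': array([0.23080745, 0.58007206, 0.19187146]), 'tool_rot': array([-5.91363064e-01, -3.08480873e+00,  3.05824011e-03]), 'contact_force': array([-0.39050215,  0.03108766,  0.03863977]), 'wrist_torque': array([-0.00876676,  0.0145056 ,  0.04095725]), 'grip_force': 0.0, 'opening': 0.08529366193425847}
scene {'fx': 468.59930586857405, 'fy': 468.59930586857405, 'cx': 280.55214876590696, 'cy': 212.63625620849328, 'dist_coeffs': array([-0.05532887,  0.        ,  0.        ,  0.        ,  0.        ]), 'R': array([[-0.60912782,  0.79284958, -0.01878421],
       [ 0.4986828 ,  0.36449443, -0.78642182],
       [-0.61666747, -0.48839877, -0.61740414]]), 't': array([ 0.29707352, -0.17626864,  1.34876717])}
top {'fx': 429.3491095520586, 'fy': 429.3491095520586, 'cx': 286.8095653041572, 'cy': 210.75127805884998, 'dist_coeffs': array([-0.07386734,  0.        ,  0.        ,  0.        ,  0.        ]), 'R': array([[ 0.09258088, -0.99568875, -0.00571707],
       [-0.97008601, -0.08890323, -0.22589676],
       [ 0.22441459,  0.02645977, -0.97413447]]), 't': array([-0.03360109,  0.49105122,  0.963308  ])}
```

View pics/scene0.png

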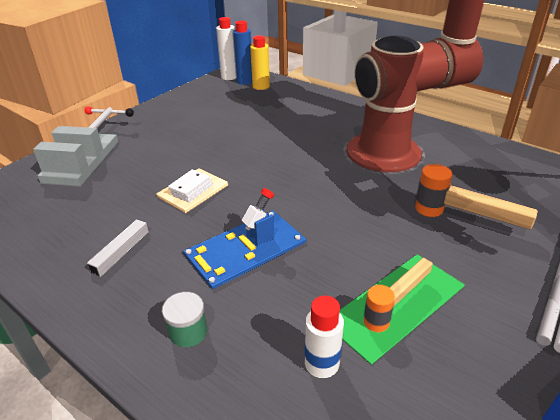

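View pics/top0.png

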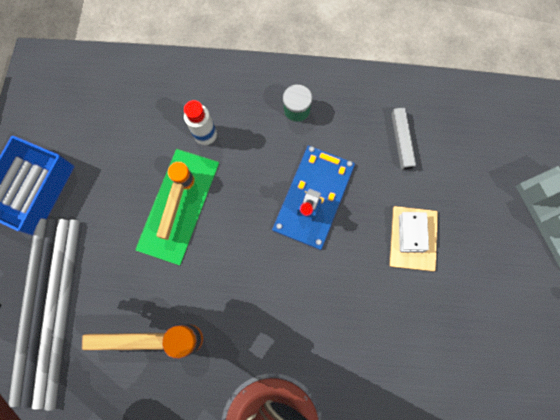

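The scene view shows the fixture at (245,248), the stack at (190,187) and the mallet on the green mat at (380,308). The top view shows the fixture at (315,197), the stack at (414,234) and the mallet head at (180,175). A larger look-alike mallet is off the mat at (180,342).

```bash
cat > h.py <<'E'
from station import *
import numpy as np, cv2
CAL={n:get_calibration(n) for n in("scene","top")}
def K(n):
    c=CAL[n]; return np.array([[c["fx"],0,c["cx"]],[0,c["fy"],c["cy"]],[0,0,1]])
def ray(n,px):
    c=CAL[n]; u=cv2.undistortPoints(np.array(px,float).reshape(-1,1,2),K(n),c["dist_coeffs"])[:,0]
    return -c["R"].T@c["t"], np.c_[u,np.ones(len(u))]@c["R"]
def cast(n,px,z):
    C,d=ray(n,px); return C+d*((z-C[2])/d[:,2])[:,None]
def proj(n,X):
    c=CAL[n]; return cv2.projectPoints(np.array(X,float).reshape(-1,1,3),cv2.Rodrigues(c["R"])[0],c["t"],K(n),c["dist_coeffs"])[0][:,0]
def tri(px):  # {name:px}
    A=np.zeros((3,3));b=np.zeros(3)
    for n,p in px.items():
        C,d=ray(n,p);d=d[0]/np.linalg.norm(d[0]);P=np.eye(3)-np.outer(d,d);A+=P;b+=P@C
    return np.linalg.solve(A,b)
def mask(im,lo,hi):  # rgb in, hsv limits
    return cv2.inRange(cv2.cvtColor(im,cv2.COLOR_RGB2HSV),lo,hi)
def blobs(m,amin=15):
    k,l,s,c=cv2.connectedComponentsWithStats(m)
    return [(s[i,4],c[i].round(1)) for i in range(1,k) if s[i,4]>=amin]
E
python3 - <<'E'
from h import *
for n in CAL:
    im=get_image(n); c=CAL[n]; print(n,"C",-c["R"].T@c["t"])
    print("yel",[(a,p,cast(n,p,.018)[0].round(4)) for a,p in blobs(mask(im,(22,150,120),(35,255,255)))])
    print("red",[(a,p) for a,p in blobs(mask(im,(0,200,100),(4,255,255)))])
    print("org",[(a,p) for a,p in blobs(mask(im,(5,190,120),(15,255,255)))])
    print("blue",[(a,p) for a,p in blobs(mask(im,(105,150,60),(120,255,255)),300)])
    for nm,lo,hi,z in(("blue",(105,150,60),(120,255,255),.012),("green",(50,150,80),(70,255,255),.004)):
        m=mask(im,lo,hi); cs=cv2.findContours(m,0,2)[0]
        for q in cs:
            if cv2.contourArea(q)>1500:
                q=cv2.convexHull(q); 
                p=cv2.approxPolyDP(q,6,True)[:,0]; print(nm,cv2.contourArea(q),p.tolist(),cast(n,p,z)[:,:2].round(3).tolist())
im=get_image("top")
a=cv2.resize(im[195:280,380:450],None,fx=5,fy=5,interpolation=cv2.INTER_CUBIC)
b=cv2.resize(im[140:255,265:365],None,fx=3.7,fy=3.7,interpolation=cv2.INTER_CUBIC)
H=425; cv2.imwrite("pics/crop1.png",np.hstack([a[:H],b[:H]])[:,:,::-1])
E
```

```text
scene C [1.10059872 0.48745056 0.69969323]
yel [(np.int32(341), array([262.4,  60.9]), array([-0.3278, -0.7191,  0.018 ])), (np.int32(33), array([230.2, 235.6]), array([ 0.5515, -0.0919,  0.018 ])), (np.int32(88), array([247. , 242.1]), array([ 0.5458, -0.0475,  0.018 ])), (np.int32(41), array([201. , 248.9]), array([ 0.6216, -0.1133,  0.018 ])), (np.int32(43), array([249.9, 255.3]), array([ 0.574 , -0.0151,  0.018 ])), (np.int32(99), array([202.7, 262.9]), array([ 0.6503, -0.0795,  0.018 ])), (np.int32(49), array([219.5, 270.2]), array([ 0.6449, -0.0365,  0.018 ]))]
red [(np.int32(99), array([224.2,  22.4])), (np.int32(106), array([241. ,  25.9])), (np.int32(107), array([258.9,  41.1])), (np.int32(33), array([ 87.8, 110.2])), (np.int32(78), array([266.9, 192.9])), (np.int32(831), array([324.5, 312.6]))]
org [(np.int32(643), array([435.9, 176.8])), (np.int32(236), array([428.8, 210.2])), (np.int32(400), array([379.3, 298.8])), (np.int32(135), array([375.3, 326.5]))]
blue [(np.int32(8894), array([164.7,  41.4])), (np.int32(791), array([242.7,  56.8])), (np.int32(3851), array([245.4, 2
[... 891 characters left out ...]
196.1]), array([ 0.5481, -0.093 ,  0.018 ]))]
red [(np.int32(292), array([193.8, 110.7])), (np.int32(89), array([306.4, 208. ]))]
org [(np.int32(57), array([182.6, 177.6])), (np.int32(820), array([178.3, 341.2]))]
blue [(np.int32(3189), array([ 33.5, 182.9])), (np.int32(3754), array([312.6, 199.7]))]
blue 4766.0 [[307, 146], [354, 164], [321, 248], [272, 229]] [[0.677, -0.023], [0.64, -0.146], [0.417, -0.079], [0.453, 0.045]]
blue 4946.0 [[11, 136], [73, 166], [32, 234], [0, 222], [0, 155]] [[0.64, 0.772], [0.57, 0.578], [0.383, 0.649], [0.406, 0.743], [0.584, 0.789]]
green 5041.5 [[217, 162], [180, 263], [136, 250], [175, 151]] [[0.616, 0.204], [0.35, 0.261], [0.371, 0.376], [0.637, 0.318]]
```

View pics/crop1.png

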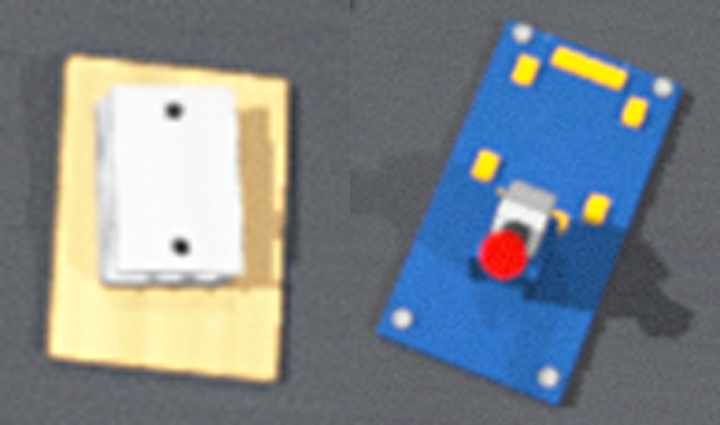

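The crop shows the top blank with dimples at crop (174,111) and (180,246). The fixture's yaw shows in its four corner stops. Next I measure the blank, the mallet and the cap.

Run:
```python
from h import *
d=[( (x+.5)/5-.5+380,(y+.5)/5-.5+195) for x,y in((174,111),(180,246),(112,87),(236,88),(243,273),(107,272))]
P=cast("top",d,.042); print("top dimples+corners",P[:,:2].round(4).tolist(),"mid",P[:2].mean(0).round(4),"cmid",P[2:].mean(0).round(4))
cap={"scene":(266.9,192.9),"top":(306.4,208.0)}; print("cap",tri(cap))
# mallet head top (orange) and handle
for n,box in(("top",(150,150,210,250)),("scene",(350,250,450,345))):
    im=get_image(n);x0,y0,x1,y1=box
    c=im[y0:y1,x0:x1]; 
    for nm,lo,hi in(("org",(5,190,100),(13,255,255)),("wood",(13,70,90),(24,190,255))):
        m=mask(c,lo,hi)
        for q in cv2.findContours(m,0,2)[0]:
            if cv2.contourArea(q)>25:
                r=cv2.minAreaRect(q); print(n,nm,cv2.contourArea(q),[(v+np.array([x0,y0])).round(1).tolist() for v in cv2.boxPoints(r)], cv2.boundingRect(q))
s=get_image("scene");t=get_image("top")
a=cv2.resize(s[165:215,150:235],None,fx=4.7,fy=4.7,interpolation=cv2.INTER_CUBIC)[:235,:399]
a2=cv2.resize(s[255:345,350:440],None,fx=3.6,fy=3.6,interpolation=cv2.INTER_CUBIC)[:320,:324]
b=cv2.resize(t[145:255,130:225],None,fx=4,fy=4,interpolation=cv2.INTER_CUBIC)
o=np.zeros((560,790,3),np.uint8);o[:235,:399]=a;o[238:558,:324]=a2;o[:440,405:785]=b
cv2.imwrite("pics/crop2.png",o[:,:,::-1])
```

```text
top dimples+corners [[0.5085, -0.2958], [0.4429, -0.3005], [0.5176, -0.2653], [0.5227, -0.3257], [0.4326, -0.331], [0.4274, -0.266]] mid [ 0.4757 -0.2981  0.042 ] cmid [ 0.4751 -0.297   0.042 ]
cap [ 0.48727523 -0.03320162  0.12235069]
top wood 574.0 [[155.6, 235.2], [173.8, 180.6], [185.2, 184.4], [167.0, 239.0]] (7, 32, 28, 57)
scene org 104.0 [[361.9, 328.1], [364.0, 318.0], [388.4, 323.1], [386.3, 333.1]] (14, 68, 25, 14)
scene org 163.0 [[362.6, 306.2], [367.8, 291.9], [393.7, 301.3], [388.6, 315.5]] (17, 42, 27, 20)
scene wood 719.5 [[382.5, 293.7], [424.3, 254.7], [435.1, 266.3], [393.3, 305.4]] (39, 8, 44, 48)
```

View pics/crop2.png

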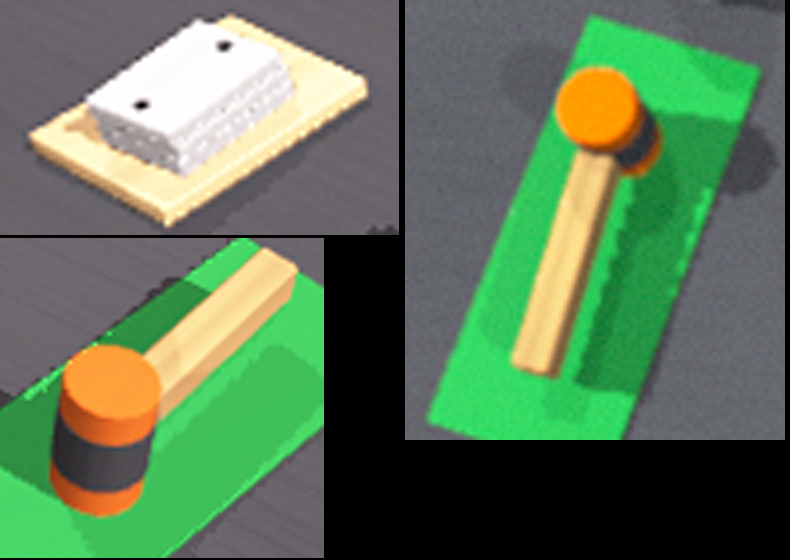

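The blank's dimples show in the scene crop at (223,46) and (141,104). The mallet's head top is at scene crop (110,382) and top crop (598,107), and its handle ends near top crop (534,365).

Run:
```python
from h import *
f=lambda x,y,s,ox,oy:((x+.5)/s-.5+ox,(y+.5)/s-.5+oy)
P=cast("scene",[f(223,46,4.7,150,165),f(141,104,4.7,150,165)],.042);print("scene dimples",P.round(4).tolist(),P.mean(0))
print("head scene",cast("scene",[f(110,144,3.6,350,255)],.08).round(4))
T=[f(x-405,y,4,130,145) for x,y in((598,107),(598,157),(533,365))]
print("head top",cast("top",T[:1],.08).round(4)); h=cast("top",T[1:],.055);print("handle",h.round(4).tolist(),np.degrees(np.arctan2(*(h[0]-h[1])[1::-1])))
h=cast("scene",[f(155,125,3.6,350,255),f(280,25,3.6,350,255)],.055);print("handle scene",h.round(4).tolist(),np.degrees(np.arctan2(*(h[0]-h[1])[1::-1])))
o=get_obs();from scipy.spatial.transform import Rotation as R
print(R.from_rotvec(o["tool_rot"]).as_matrix().round(4))
```

```text
scene dimples [[0.4442, -0.3019, 0.042], [0.5087, -0.2974, 0.042]] [ 0.47644964 -0.29963108  0.042     ]
head scene [[0.5629 0.2794 0.08  ]]
head top [[0.5588 0.2786 0.08  ]]
handle [[0.5349, 0.2813, 0.055], [0.4046, 0.3008, 0.055]] -8.517446639012723
handle scene [[0.5161, 0.2834, 0.055], [0.4099, 0.3047, 0.055]] -11.366504609674685
[[-9.291e-01  3.698e-01 -1.000e-04]
 [ 3.698e-01  9.291e-01 -1.000e-04]
 [ 0.000e+00 -1.000e-04 -1.000e+00]]
```

```bash
cat > plan.py <<'E'
# plan(jaw, legs): legs = [(xyz, tool-y yaw deg, rows)], from the measured pose; prints the rows in the tool's axes
from h import *
from scipy.spatial.transform import Rotation as R
def yaw(o):
    M=R.from_rotvec(o["tool_rot"]).as_matrix(); return np.degrees(np.arctan2(M[1,1],M[0,1]))
def plan(jaw,legs,start=None):
    o=get_obs(); p,w=(o["tool_pos"],yaw(o)) if start is None else start
    print("t",round(o["t"],2),"pos",o["tool_pos"].round(4),"yaw",round(yaw(o),2),"F",o["contact_force"].round(1),"open",round(o["opening"],4),"grip",round(o["grip_force"],1),"q6",o["q"][5].round(2))
    p=np.array(p,float)
    for T,wt,n in legs:
        rows=[];T=np.array(T,float)
        for i in range(n):
            a=np.radians(w); ex=np.array([-np.sin(a)*-1,np.cos(a)*-1,0])*-1; ey=np.array([np.cos(a),np.sin(a),0])
            d=(T-p)/(n-i); s=round(-(wt-w)/(n-i),1)
            r=[round(float(d@ex)*1e3,0),round(float(d@ey)*1e3,0),round(-d[2]*1e3,0)] if n>1 else [round(float(d@ex)*1e3,1),round(float(d@ey)*1e3,1),round(-d[2]*1e3,1)]
            p=p+(r[0]*ex+r[1]*ey)/1e3; p[2]-=r[2]/1e3; w-=s
            rows.append([jaw]+[int(v) if n>1 else v for v in r]+[float(s)])
        print(str(rows).replace(" ",""), "->",p.round(4),round(w,1))
FY=-16.95; NEST=np.array([.5965,-.065,.012]); fx=np.array([np.cos(np.radians(FY)),np.sin(np.radians(FY)),0])
E
python3 - <<'E'
from plan import *
plan(1,[((.44,.15,.22),84,8),((.476,-.299,.15),94.1,8)])
E
```

```text
t 0.45 pos [0.2311 0.5806 0.1931] yaw 68.3 F [-0.6  0.4  0. ] open 0.0856 grip 0.0 q6 -0.12
[[1,-44,-40,-3,-2.0],[1,-43,-42,-3,-2.0],[1,-41,-43,-3,-2.0],[1,-40,-45,-4,-1.9],[1,-38,-46,-3,-2.0],[1,-37,-47,-4,-1.9],[1,-35,-49,-3,-2.0],[1,-33,-50,-4,-1.9]] -> [0.4402 0.1499 0.2201] 84.0
[[1,-10,-55,9,-1.3],[1,-9,-56,9,-1.3],[1,-8,-56,9,-1.3],[1,-7,-56,9,-1.2],[1,-5,-56,9,-1.3],[1,-4,-56,8,-1.2],[1,-3,-56,9,-1.3],[1,-2,-56,8,-1.2]] -> [ 0.4763 -0.2987  0.1501] 94.1
```

servo_tool(
  increments=[
    [1, -44, -40, -3, -2],
    [1, -43, -42, -3, -2],
    [1, -41, -43, -3, -2],
    [1, -40, -45, -4, -2],
    [1, -38, -46, -3, -2],
    [1, -37, -47, -4, -2],
    [1, -35, -49, -3, -2],
    [1, -33, -50, -4, -1.9],
  ],
  force=40,
)

```text
t: 1.45
tool_pos: [0.4414, 0.1484, 0.2205]
tool_rot: [0.157, 3.136, 0.001]
contact_force: [1.2, 0.2, -0.4]
opening: 0.0858
grip_force: 0.0
```

servo_tool(
  increments=[
    [1, -10, -55, 9, -1.3],
    [1, -9, -56, 9, -1.3],
    [1, -8, -56, 9, -1.3],
    [1, -7, -56, 9, -1.2],
    [1, -5, -56, 9, -1.3],
    [1, -4, -56, 8, -1.2],
    [1, -3, -56, 9, -1.3],
    [1, -2, -56, 8, -1.2],
    [1, 0, 0, 0, 0],
  ],
)

```text
t: 2.58
tool_pos: [0.4777, -0.3012, 0.149]
tool_rot: [0.111, -3.138, -0.001]
contact_force: [0.4, 0.4, -0.4]
opening: 0.0851
grip_force: 0.0
```

Run:
```python
from plan import *
plan(1,[((.476,-.299,.031),94.1,1),((.476,-.299,.031),94.1,5)])
```

```text
t 2.58 pos [ 0.4777 -0.3012  0.149 ] yaw 94.05 F [ 0.4  0.4 -0.4] open 0.0851 grip 0.0 q6 -2.34
[[1,1.5,2.3,np.float64(118.0),-0.0]] -> [ 0.476 -0.299  0.031] 94.1
[[1,0,0,0,-0.0],[1,0,0,0,-0.0],[1,0,0,0,-0.0],[1,0,0,0,-0.0],[1,0,0,0,-0.0]] -> [ 0.476 -0.299  0.031] 94.1
```

servo_tool(
  increments=[
    [1, 1.5, 2, 45, 0],
    [1, 0, 0, 45, 0],
    [1, 0, 0, 20, 0],
    [1, 0, 0, 8, 0],
    [0.6, 0, 0, 0, 0],
    [0.6, 0, 0, 0, 0],
    [0.6, 0, 0, 0, 0],
    [0.6, 0, 0, 0, 0],
  ],
  force=40,
)

```text
t: 3.58
tool_pos: [0.4772, -0.2968, 0.0329]
tool_rot: [-0.118, 3.138, -0.001]
contact_force: [0.0, 0.8, -0.3]
opening: 0.0516
grip_force: 0.0
```

servo_tool(
  increments=[
    [0.85, 0, -1, 0, 0],
    [0.85, 0, -1, 0, 0],
    [0.85, 0, 0, 0, 0],
    [0.85, 0, 0, 7, 0],
    [0.6, 0, 0, 0, 0],
    [0.6, 0, 0, 0, 0],
    [0.6, 0, 0, 0, 0],
  ],
  force=40,
)

```text
t: 4.45
tool_pos: [0.477, -0.2984, 0.0252]
tool_rot: [-0.118, 3.139, -0.0]
contact_force: [0.5, 0.0, 0.6]
opening: 0.0514
grip_force: 0.0
```

Run:
```python
from h import *
s=get_image("scene");t=get_image("top")
a=cv2.resize(s[130:230,130:260],None,fx=4.5,fy=4.5,interpolation=cv2.INTER_CUBIC)[:,:585]
cv2.imwrite("pics/c3.png",a[:,:,::-1])
```

```text
(no output)
```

View pics/c3.png

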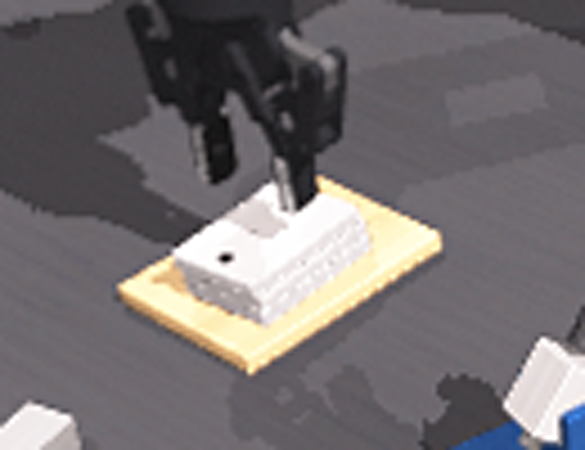

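The tips still stand above the blank: the nearer one is at crop (295,208), and its shadow on the blank at (255,215) is detached. I'll work out the tip height from that pixel.

Run:
```python
from h import *
for px in((295,210),(215,180)):
    p=[(px[0]+.5)/4.5-.5+130,(px[1]+.5)/4.5-.5+130]
    for z in(.03,.04,.045,.05,.06): print(z,cast("scene",[p],z)[0][:2].round(4))
# reach of the tips: back-check with projected points
print(proj("scene",[[.477,-.268,.042],[.477,-.268,.035],[.477,-.328,.042]]).round(1), (np.array([295,210])/4.5+130).round(1))
```

```text
0.03 [ 0.4413 -0.3139]
0.04 [ 0.4512 -0.302 ]
0.045 [ 0.4561 -0.296 ]
0.05 [ 0.461 -0.29 ]
0.06 [ 0.4709 -0.278 ]
0.03 [ 0.4467 -0.3757]
0.04 [ 0.4565 -0.3628]
0.045 [ 0.4613 -0.3564]
0.05 [ 0.4662 -0.35  ]
0.06 [ 0.476  -0.3371]
[[197.2 184.8]
 [197.5 187.1]
 [180.6 176.9]] [195.6 176.7]
```

servo_tool(
  increments=[
    [0.8, -1, 0, 0, 0],
    [0.8, 0, 0, 0, 0],
    [0.8, 0, 0, 15, 0],
    [0.8, 0, 0, 0, 0],
    [0.6, 0, 0, 0, 0],
    [0.6, 0, 0, 0, 0],
    [0.6, 0, 0, 0, 0],
  ],
  force=40,
)

```text
t: 5.42
tool_pos: [0.4781, -0.2985, 0.0104]
tool_rot: [-0.118, 3.139, -0.001]
contact_force: [-0.8, -0.1, -0.1]
opening: 0.0514
grip_force: 0.0
```

servo_tool(
  increments=[
    [0.8, 1, 0, 0, 0],
    [0.8, 0, 0, 0, 0],
    [0.8, 0, 0, 5, 0],
    [0.8, 0, 0, 0, 0],
    [0.6, 0, 0, 0, 0],
    [0.6, 0, 0, 0, 0],
    [0.6, 0, 0, 0, 0],
  ],
)

```text
t: 6.3
tool_pos: [0.477, -0.2985, 0.0052]
tool_rot: [-0.118, 3.139, -0.0]
contact_force: [-0.1, 0.4, 0.6]
opening: 0.0512
grip_force: 0.0
```

Run:
```python
from h import *
o=get_obs();print(o["tool_pos"],o["q"])
s=get_image("scene");t=get_image("top")
a=cv2.resize(s[130:230,130:260],None,fx=4.5,fy=4.5,interpolation=cv2.INTER_CUBIC)
b=cv2.resize(t[190:310,380:425],None,fx=3.75,fy=3.75,interpolation=cv2.INTER_CUBIC)
b=b[:450]
cv2.imwrite("pics/c4.png",np.hstack([a[:450],b])[:,:,::-1])
```

```text
[ 0.47701263 -0.2984643   0.00522357] [-6.91346611e-01  9.86988048e-02  1.89853256e+00 -6.73768426e-06
  1.14415817e+00 -2.33714357e+00]
```

View pics/c4.png

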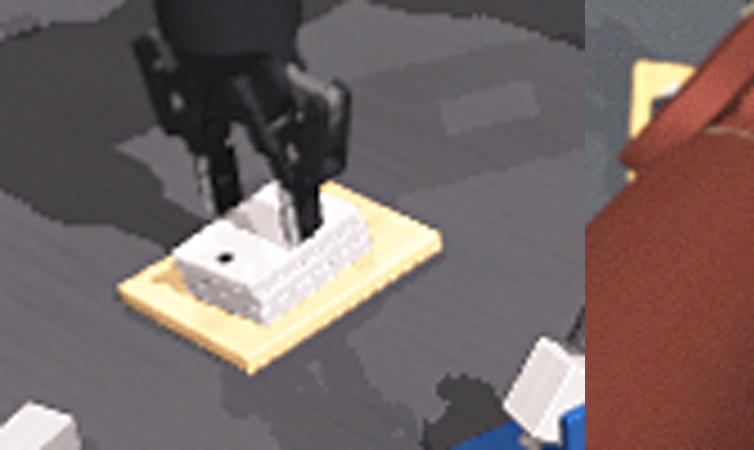

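The tip is now at crop (300,240), just about level with the blank's top. That puts the real tips about 38 mm behind the reported TCP at this opening. I'll go a little lower.

servo_tool(
  increments=[
    [0.8, 0, 0, 0, 0],
    [0.8, 0, 0, 0, 0],
    [0.8, 0, 0, 5, 0],
    [0.8, 0, 0, 0, 0],
    [0.6, 0, 0, 0, 0],
    [0.6, 0, 0, 0, 0],
    [0.6, 0, 0, 0, 0],
  ],
)

```text
t: 7.28
tool_pos: [0.4773, -0.2987, 0.0006]
tool_rot: [-0.118, 3.139, -0.001]
contact_force: [-0.0, -0.4, 2.6]
opening: 0.0513
grip_force: 1.1
```

servo_tool(
  increments=[
    [0.8, 0, 0, -2, 0],
    [0.8, 0, 0, 0, 0],
    [0.8, 0, 0, 5, 0],
    [0.8, 0, 0, 4.5, 0],
    [0.6, 0, 0, 0, 0],
    [0.6, 0, 0, 0, 0],
    [0.6, 0, 0, 0, 0],
  ],
)

```text
t: 8.15
tool_pos: [0.4767, -0.2981, -0.0078]
tool_rot: [0.118, -3.139, -0.001]
contact_force: [0.5, 0.1, -0.8]
opening: 0.0587
grip_force: 43.4
```

Run:
```python
from plan import *
plan(.6,[((.477,-.298,.10),94.05,3),((.5965,-.065,.11),73.05,6)])
```

```text
t 8.15 pos [ 0.4767 -0.2981 -0.0078] yaw 94.3 F [ 0.5  0.1 -0.8] open 0.0587 grip 43.4 q6 -2.34
[[0.6,0,0,-36,0.1],[0.6,0,0,-36,0.1],[0.6,0,0,-36,0.0]] -> [ 0.4767 -0.2981  0.1002] 94.1
[[0.6,-23,37,-2,3.5],[0.6,-20,39,-2,3.5],[0.6,-18,40,-1,3.5],[0.6,-16,41,-2,3.5],[0.6,-13,42,-1,3.5],[0.6,-10,42,-2,3.5]] -> [ 0.5965 -0.0647  0.1102] 73.1
```

servo_tool(
  increments=[
    [0.6, 0, 0, -10, 0],
    [0.6, 0, 0, -30, 0],
    [0.6, 0, 0, -35, 0],
    [0.6, 0, 0, -33, 0.2],
    [0.6, -23, 37, -2, 3.5],
    [0.6, -20, 39, -2, 3.5],
    [0.6, -18, 40, -1, 3.5],
    [0.6, -16, 41, -2, 3.5],
    [0.6, -13, 42, -1, 3.5],
    [0.6, -10, 42, -2, 3.5],
    [0.6, 0, 0, 0, 0],
  ],
  force=50,
)

```text
t: 9.52
tool_pos: [0.5979, -0.0626, 0.1116]
tool_rot: [0.455, 3.107, 0.0]
contact_force: [0.0, -0.3, -1.6]
opening: 0.0579
grip_force: 58.5
```

Run:
```python
from plan import *
plan(.6,[((.5965,-.065,.03),73.05,1)])
s=get_image("scene");t=get_image("top")
a=cv2.resize(s[110:300,150:310],None,fx=3,fy=3,interpolation=cv2.INTER_CUBIC)
b=cv2.resize(t[130:320,270:430],None,fx=2,fy=2,interpolation=cv2.INTER_CUBIC)
o=np.zeros((570,800,3),np.uint8);o[:,:480]=a;o[:380,480:]=b
cv2.imwrite("pics/c5.png",o[:,:,::-1])
```

```text
t 9.53 pos [ 0.5979 -0.0626  0.1116] yaw 73.32 F [ 0.  -0.3 -1.6] open 0.0579 grip 58.5 q6 -1.51
[[0.6,0.7,-2.7,np.float64(81.6),0.3]] -> [ 0.5965 -0.065   0.03  ] 73.0
```

View pics/c5.png

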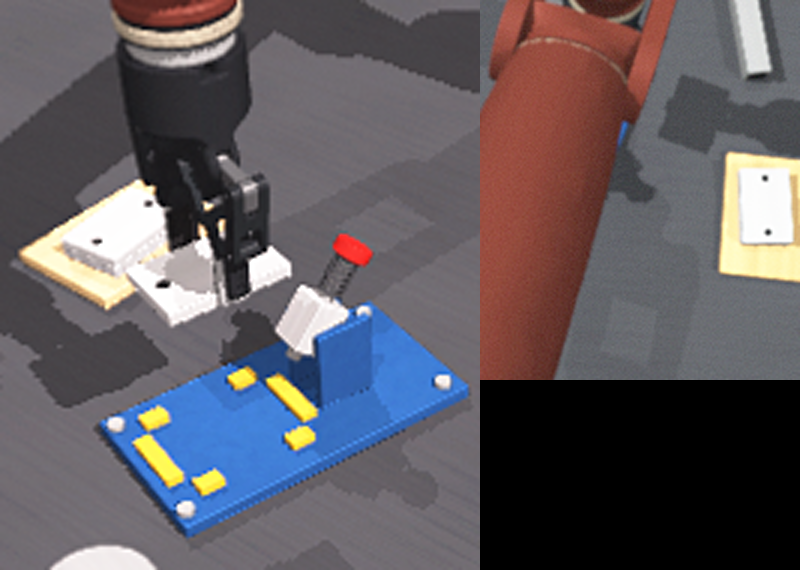

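One blank is held level, with its visible dimple at crop (165,284), corners at (128,264) and (173,318), and two blanks still stacked. The nest below is empty. I'll check the in-hand offset from the dimple.

Run:
```python
from plan import *
g=lambda p:[(p[0]+.5)/3-.5+150,(p[1]+.5)/3-.5+110]
o=get_obs();p=o["tool_pos"];w=np.radians(yaw(o));ex=np.array([np.sin(w),-np.cos(w)]);ey=np.array([np.cos(w),np.sin(w)])
for q in((165,284),(128,264),(173,314),(291,264)):
    d=cast("scene",[g(q)],p[2]+.0498)[0][:2]-p[:2]; print(q,(d@ex*1e3).round(1),(d@ey*1e3).round(1))
d=cast("top",[[270+765/2-240,130+178/2],[270+768/2-240,130+232/2]],.032);print(d.mean(0))
```

```text
(165, 284) 31.8 2.1
(128, 264) 40.9 -31.9
(173, 314) 42.7 32.6
(291, 264) -44.2 32.6
[ 0.4720151  -0.29680555  0.032     ]
```

servo_tool(
  increments=[
    [0.6, 0.8, -2.7, 0, 0.3],
    [0.6, 0, 0, 40, 0],
    [0.6, 0, 0, 40, 0],
    [0.6, 0, 0, 30, 0],
    [0.6, 0, 0, 10, 0],
    [0.6, 0, 0, 0, 0],
  ],
)

```text
t: 10.38
tool_pos: [0.5949, -0.068, -0.0095]
tool_rot: [-0.471, -3.105, 0.0]
contact_force: [0.1, 0.5, -0.5]
opening: 0.0579
grip_force: 58.5
```

Run:
```python
from plan import *
plan(.6,[((.598,-.0655,-.0275),73.05,1)])
s=get_image("scene")
a=cv2.resize(s[195:295,175:310],None,fx=5.5,fy=5.5,interpolation=cv2.INTER_CUBIC)
cv2.imwrite("pics/c6.png",a[:,:,::-1])
```

```text
t 10.38 pos [ 0.5949 -0.068  -0.0095] yaw 72.74 F [ 0.1  0.5 -0.5] open 0.0579 grip 58.5 q6 -1.51
[[0.6,-2.2,3.3,np.float64(18.0),-0.3]] -> [ 0.598  -0.0655 -0.0275] 73.0
```

View pics/c6.png

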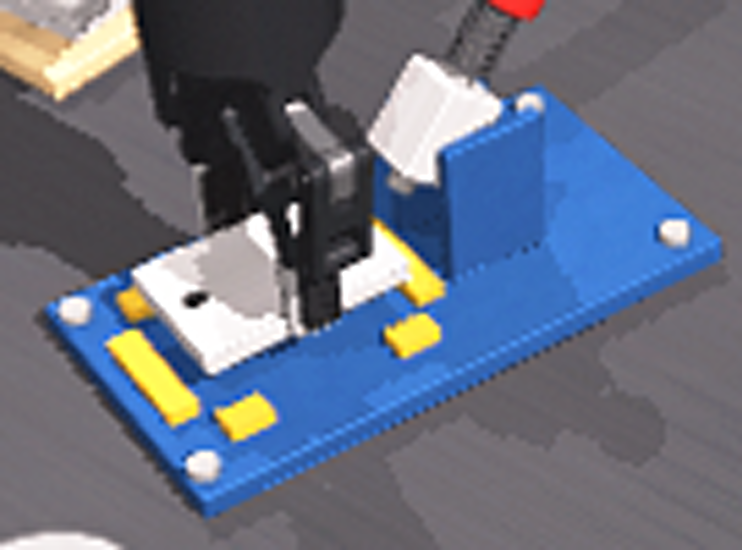

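The blank hovers over the nest, shifted a few mm towards -y: its far edge covers the far stops, and the near stops at (245,415) and (413,333) are clear of it. I'll correct by the measured 3 mm, then lower.

servo_tool(
  increments=[
    [0.6, -2.2, 3.3, 0, -0.3],
    [0.6, 0, 0, 5, 0],
    [0.6, 0, 0, 0, 0],
  ],
)

```text
t: 10.8
tool_pos: [0.5982, -0.0647, -0.0145]
tool_rot: [-0.461, -3.107, 0.0]
contact_force: [-0.2, -1.1, -1.5]
opening: 0.058
grip_force: 58.5
```

Run:
```python
from plan import *
plan(.6,[((.598,-.0655,-.0275),73.05,1)])
o=get_obs();p=o["tool_pos"];w=np.radians(yaw(o));X=np.array([np.sin(w),-np.cos(w)]);Y=np.array([np.cos(w),np.sin(w)])
# scene: expected front corners of blank and stops for comparison; measured white/yellow edges in the scene view
s=get_image("scene"); print([(a,q,(cast("scene",[q],.018)[0][:2]).round(4)) for a,q in blobs(mask(s[195:295],(22,150,120),(35,255,255))) for q in [q+[0,195]]])
a=cv2.resize(s[220:290,175:265],None,fx=8,fy=8,interpolation=cv2.INTER_CUBIC)
def put(pts,z,c):
    for u,v in pts:
        X3=np.r_[p[:2]+u*X+v*Y,z]; q=(proj("scene",[X3])[0]-[175,220])*8+3.5; cv2.circle(a,tuple(int(k) for k in q),4,c,1)
put([(43.9e-3,.03),(43.9e-3,-.03),(-.0461,.03)],p[2]+.0498,(255,0,0))
cv2.imwrite("pics/c7.png",a[:,:,::-1])
```

```text
t 10.8 pos [ 0.5982 -0.0647 -0.0145] yaw 73.11 F [-0.2 -1.1 -1.5] open 0.058 grip 58.5 q6 -1.51
[[0.6,-0.0,-0.8,np.float64(13.0),0.1]] -> [ 0.598  -0.0655 -0.0275] 73.0
[(np.int32(53), array([248.9, 243. ]), array([ 0.5456, -0.0422])), (np.int32(44), array([250. , 255.2]), array([ 0.5736, -0.0151])), (np.int32(104), array([202.4, 262.9]), array([ 0.6506, -0.08  ])), (np.int32(48), array([219.6, 270.2]), array([ 0.6448, -0.0363]))]
```

View pics/c7.png

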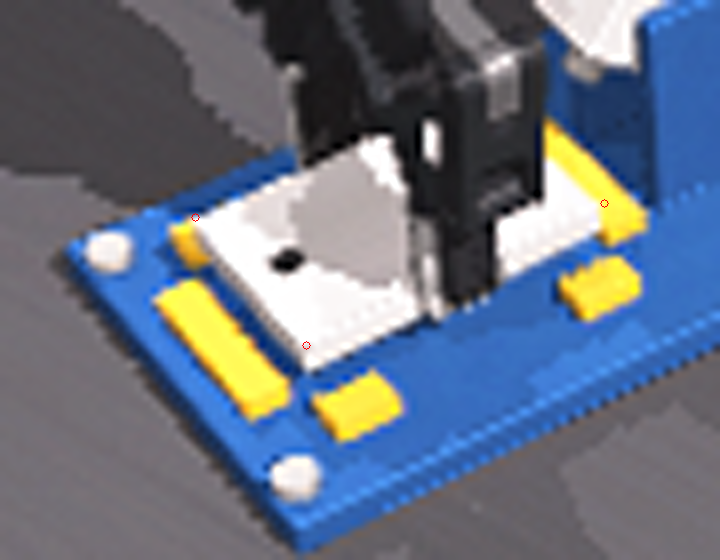

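The blank hovers about 13 mm above the floor: its front top corner is at (306,352), the front bar's inner edge runs (205,283) to (290,378), and the near stops are at (355,405) and (600,285). I'll cast these corners to get the gap.

Run:
```python
from plan import *
g=lambda p:[(p[0]+.5)/8-.5+175,(p[1]+.5)/8-.5+220]
p=np.array([.598,-.0655]);o=get_obs();p=o["tool_pos"];w=np.radians(73.05);X=np.array([np.sin(w),-np.cos(w)]);Y=np.array([np.cos(w),np.sin(w)])
def f(nm,qs,z):
    for q in qs:
        d=cast("scene",[g(q)],z)[0][:2]-p[:2]; print(nm,q,(d@X*1e3).round(1),(d@Y*1e3).round(1))
f("bar inner",[(200,281),(290,376)],.018); f("bar outer",[(155,298),(248,402)],.018)
f("back bar inner near",[(602,222)],.018); f("back bar outer near",[(645,212)],.018)
f("stopF outer/inner",[(315,398),(372,373),(402,404),(343,426)],.018);f("stopB",[(562,283),(610,258),(640,283),(590,303)],.018)
f("blank",[(193,217),(306,352),(607,210)],p[2]+.0498); f("dimple",[(288,261)],p[2]+.0498); f("blank bottom front",[(306,371)],p[2]+.0398)
```

```text
bar inner (200, 281) 47.7 -25.2
bar inner (290, 376) 45.7 20.6
bar outer (155, 298) 60.5 -26.5
bar outer (248, 402) 59.0 22.5
back bar inner near (602, 222) -51.0 19.1
back bar outer near (645, 212) -62.5 22.7
stopF outer/inner (315, 398) 44.4 31.5
stopF outer/inner (372, 373) 28.0 32.3
stopF outer/inner (402, 404) 27.5 46.7
stopF outer/inner (343, 426) 43.6 44.6
stopB (562, 283) -29.5 33.0
stopB (610, 258) -45.0 32.4
stopB (640, 283) -46.1 45.3
stopB (590, 303) -31.4 43.9
blank (193, 217) 44.5 -30.6
blank (306, 352) 45.2 32.1
blank (607, 210) -45.1 32.6
dimple (288, 261) 32.5 -0.5
blank bottom front (306, 371) 44.5 28.5
```

servo_tool(
  increments=[
    [0.6, 1.4, -1.5, 0, 0.1],
    [0.6, 0, 0, 6, 0],
    [0.6, 0, 0, 4, 0],
    [0.6, 0, 0, 2.5, 0],
    [0.6, 0, 0, 0, 0],
  ],
)

```text
t: 11.48
tool_pos: [0.5962, -0.0658, -0.0273]
tool_rot: [-0.464, -3.106, -0.0]
contact_force: [-0.0, 0.2, -1.4]
opening: 0.0585
grip_force: 58.5
```

servo_tool(
  increments=[
    [0.6, 0, 0, 0.5, 0],
    [0.82, 0, 0, 0, 0],
    [0.82, 0, 0, 0, 0],
    [0.82, 0, 0, -15, 0],
    [0.82, 0, 0, -45, 0],
    [1, 0, 0, -55, 0],
    [1, 0, 0, -55, 0],
    [1, 0, 0, 0, 0],
  ],
)

```text
t: 12.48
tool_pos: [0.601, -0.0668, 0.1513]
tool_rot: [0.462, 3.093, -0.002]
contact_force: [-0.7, 0.4, -0.3]
opening: 0.0853
grip_force: 0.0
```

Run:
```python
from plan import *
M=np.array([.561,.279]); a=np.radians(-8.5); u=np.array([np.cos(a),np.sin(a)])
for d in (.06,.1,.13): print(d,(M-u*d).round(4))
plan(1,[((.45,.18,.18),78,7),((*(M-u*.13),.16),81.5,4)])
s=get_image("scene")
a=cv2.resize(s[185:295,175:310],None,fx=5,fy=5,interpolation=cv2.INTER_CUBIC)
cv2.imwrite("pics/c8.png",a[:,:,::-1])
```

```text
0.06 [0.5017 0.2879]
0.1 [0.4621 0.2938]
0.13 [0.4324 0.2982]
t 12.47 pos [ 0.601  -0.0668  0.1513] yaw 73.0 F [-0.7  0.4 -0.3] open 0.0853 grip 0.0 q6 -1.51
[[1,31,27,-4,-0.7],[1,31,28,-4,-0.7],[1,30,28,-4,-0.7],[1,30,29,-4,-0.7],[1,29,29,-4,-0.7],[1,29,29,-4,-0.7],[1,29,30,-5,-0.8]] -> [0.4503 0.1803 0.1803] 78.0
[[1,11,28,5,-0.9],[1,10,28,5,-0.9],[1,9,28,5,-0.8],[1,9,29,5,-0.9]] -> [0.4329 0.2986 0.1603] 81.5
```

View pics/c8.png

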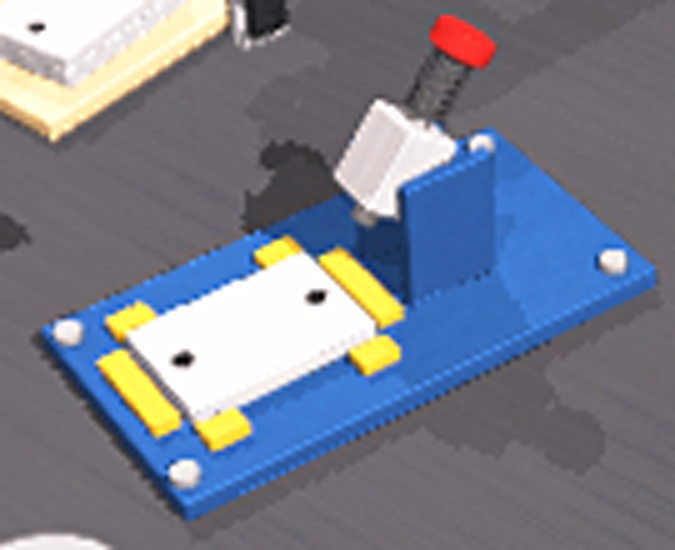

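The picture shows the blank flat inside its stops, with the pin's toe clear and the other two blanks still stacked. My picture budget is now used up, so from here I measure numerically. Next is the mallet.

servo_tool(
  increments=[
    [1, 31, 28, -2, -0.7],
    [1, 31, 28, -2, -0.7],
    [1, 30, 28, 0, -0.7],
    [1, 30, 29, 0, -0.7],
    [1, 29, 29, 0, -0.7],
    [1, 29, 29, 0, -0.7],
    [1, 29, 30, 0, -0.8],
    [1, 10, 28, 10, -0.9],
    [1, 8, 28, 10, -0.9],
    [1, 8, 28, 10, -0.8],
    [1, 7, 28, 0, -0.9],
    [1, 0, 0, 0, 0],
  ],
  force=20,
)

```text
t: 14.02
tool_pos: [0.4333, 0.2992, 0.1152]
tool_rot: [-0.229, -3.131, 0.002]
contact_force: [-0.2, -0.1, -0.7]
opening: 0.0853
grip_force: 0.0
```

Run:
```python
from plan import *
plan(.6,[((.4374,.2975,-.008),81.5,1)])
```

```text
t 14.03 pos [0.4333 0.2992 0.1152] yaw 81.64 F [-0.2 -0.1 -0.7] open 0.0853 grip 0.0 q6 -0.96
[[0.6,-4.3,-1.1,np.float64(123.2),0.1]] -> [ 0.4374  0.2975 -0.008 ] 81.5
```

servo_tool(
  increments=[
    [0.65, -4, -1, 40, 0],
    [0.65, 0, 0, 40, 0],
    [0.65, 0, 0, 33, 0],
    [0.65, 0, 0, 10, 0],
    [0.2, 0, 0, 0, 0],
    [0.2, 0, 0, 0, 0],
    [0.2, 0, 0, 0, 0],
    [0.2, 0, 0, 0, 0],
  ],
  force=20,
)

```text
t: 15.02
tool_pos: [0.4395, 0.2974, -0.0051]
tool_rot: [0.232, 3.13, 0.002]
contact_force: [0.3, 0.4, 0.9]
opening: 0.0234
grip_force: 24.4
```

servo_tool(
  increments=[
    [0.2, 0, 0, -20, 0],
    [0.2, 0, 0, -40, 0],
    [0.2, 0, 0, -40, 0],
    [0.2, 0, 0, -20, 0],
    [0.2, 0, 0, 0, 0],
  ],
)

```text
t: 15.65
tool_pos: [0.4389, 0.2972, 0.1144]
tool_rot: [0.233, 3.131, 0.002]
contact_force: [0.5, -0.4, -4.4]
opening: 0.0234
grip_force: 27.7
```

```bash
cat > mal.py <<'E'
from plan import *
def look():
    out={}
    for n,b in(("scene",(300,100,480,360)),("top",(120,120,260,300))):
        im=get_image(n);x0,y0,x1,y1=b;c=im[y0:y1,x0:x1]
        for nm,lo,hi in(("org",(3,190,90),(14,255,255)),("wood",(14,60,80),(25,200,255))):
            for q in cv2.findContours(mask(c,lo,hi),0,2)[0]:
                if cv2.contourArea(q)>20:
                    m=cv2.moments(q);r=cv2.boxPoints(cv2.minAreaRect(q))+[x0,y0]
                    print(n,nm,m["m00"],(round(m["m10"]/m["m00"]+x0,1),round(m["m01"]/m["m00"]+y0,1)),r.round(0).astype(int).tolist())
E
python3 - <<'E'
from mal import *
plan(.2,[]);look()
E
```

```text
t 15.65 pos [0.4389 0.2972 0.1144] yaw 81.51 F [ 0.5 -0.4 -4.4] open 0.0234 grip 27.7 q6 -0.97
scene org 452.0 (397.4, 284.3) [[382, 277], [404, 268], [414, 291], [391, 300]]
scene wood 49.0 (407.7, 278.1) [[402, 273], [406, 271], [414, 283], [409, 286]]
scene wood 880.0 (420.7, 244.3) [[402, 277], [415, 199], [439, 203], [425, 281]]
scene wood 43.5 (453.5, 201.3) [[450, 206], [451, 195], [457, 196], [456, 206]]
scene wood 186.0 (473.3, 201.2) [[462, 189], [479, 189], [479, 214], [462, 214]]
scene wood 34.0 (431.3, 141.0) [[421, 136], [424, 132], [440, 144], [437, 149]]
scene wood 38.0 (477.3, 124.1) [[475, 115], [479, 115], [479, 130], [475, 130]]
scene wood 48.5 (421.2, 111.3) [[412, 111], [414, 106], [429, 111], [427, 116]]
scene wood 24.5 (372.7, 105.4) [[364, 103], [366, 100], [382, 109], [380, 112]]
top org 28.5 (174.3, 221.6) [[163, 224], [164, 217], [178, 219], [177, 225]]
top org 27.0 (176.8, 197.1) [[164, 202], [165, 192], [181, 194], [180, 204]]
```

Run:
```python
from plan import *
o=get_obs();p=o["tool_pos"];a=np.radians(yaw(o)-90);u=np.array([np.cos(a),np.sin(a),0]);z=np.array([0,0,1.])
G=p+[0,0,.047]
for th in range(0,100,10):
    t=np.radians(th);h=np.cos(t)*u-np.sin(t)*z;k=np.sin(t)*u+np.cos(t)*z;H=G+.123*h
    print(th,"sceneH,top,bot,tail",proj("scene",[H,H+.038*k,H-.038*k,G-.037*h,H-.024*h]).round(0).astype(int).tolist(),"top",proj("top",[H+.038*k,H-.038*k]).round(0).astype(int).tolist())
im=get_image("scene");m=mask(im[230:330,360:440],(0,0,0),(179,110,75));print(blobs(m))
```

```text
0 sceneH,top,bot,tail [[386, 261], [389, 243], [383, 277], [438, 217], [395, 253]] top [[164, 154], [174, 166]]
10 sceneH,top,bot,tail [[385, 269], [386, 255], [385, 283], [438, 215], [394, 260]] top [[168, 156], [175, 172]]
20 sceneH,top,bot,tail [[386, 276], [384, 265], [388, 286], [439, 213], [394, 266]] top [[171, 159], [175, 179]]
30 sceneH,top,bot,tail [[387, 281], [383, 274], [391, 288], [438, 211], [395, 270]] top [[173, 163], [175, 187]]
40 sceneH,top,bot,tail [[390, 285], [384, 280], [396, 288], [438, 209], [397, 273]] top [[174, 169], [175, 195]]
50 sceneH,top,bot,tail [[394, 286], [386, 285], [401, 287], [437, 208], [400, 275]] top [[175, 176], [173, 204]]
60 sceneH,top,bot,tail [[399, 286], [390, 288], [407, 283], [436, 208], [404, 274]] top [[175, 184], [172, 213]]
70 sceneH,top,bot,tail [[404, 283], [394, 289], [414, 278], [434, 208], [408, 273]] top [[175, 192], [169, 222]]
80 sceneH,top,bot,tail [[410, 280], [399, 288], [420, 272], [432, 209], [413, 270]] top [[174, 200], [166, 231]]
90 sceneH,top,bot,tail [[416, 275], [405, 285], [426, 265], [431, 210], [418, 266]] top [[172, 209], [163, 239]]
[(np.int32(27), array([76.6,  2.2])), (np.int32(480), array([ 8.7, 43.8]))]
```

The mallet drooped to about 75° at this light grip, so it pivots easily in the fingers. Gripping far out on the handle would give a weak strike. I'll stand it upright again by dragging it back down on the mat, then regrip it nearer the head and set the 38° tilt against the fixed edge of the fixture base.

servo_tool(
  increments=[
    [0.2, -25, 0, -5, 0],
    [0.2, -50, 0, 0, 0],
    [0.2, -25, 0, 0, 0],
    [0.2, 0, 0, 6, 0],
    [0.2, 0, 0, 4, 0],
  ],
  force=25,
)

```text
t: 16.42
tool_pos: [0.5355, 0.2816, 0.106]
tool_rot: [-0.233, -3.129, 0.003]
contact_force: [0.5, -1.0, -3.1]
opening: 0.0236
grip_force: 28.2
```

Run:
```python
from mal import *
plan(.2,[]);look()
o=get_obs();p=o["tool_pos"];a=np.radians(yaw(o)-90);u=np.array([np.cos(a),np.sin(a),0]);z=np.array([0,0,1.])
G=p+[0,0,.047]
for th in range(50,111,10):
    t=np.radians(th);h=np.cos(t)*u-np.sin(t)*z;k=np.sin(t)*u+np.cos(t)*z;H=G+.123*h
    print(th,proj("scene",[H+.038*k,H-.038*k]).round(0).astype(int).tolist(),"top",proj("top",[H+.038*k,H-.038*k]).round(0).astype(int).tolist())
```

```text
t 16.43 pos [0.5355 0.2816 0.106 ] yaw 81.49 F [ 0.5 -1.  -3.1] open 0.0236 grip 28.2 q6 -1.06
scene org 455.0 (365.6, 316.0) [[349, 312], [369, 297], [385, 319], [365, 334]]
scene org 107.0 (434.8, 211.4) [[426, 208], [444, 206], [445, 215], [428, 217]]
scene org 130.5 (441.3, 183.9) [[432, 179], [450, 178], [451, 188], [433, 190]]
scene wood 86.0 (375.2, 309.6) [[368, 304], [375, 300], [384, 316], [377, 320]]
scene wood 898.5 (388.4, 276.2) [[371, 307], [380, 230], [406, 233], [397, 310]]
scene wood 640.5 (462.8, 199.0) [[443, 203], [448, 184], [484, 195], [479, 214]]
scene wood 162.0 (442.6, 173.2) [[434, 166], [451, 166], [451, 179], [434, 179]]
scene wood 23.5 (391.3, 170.3) [[385, 169], [387, 165], [402, 174], [399, 178]]
scene wood 131.5 (475.7, 119.5) [[470, 128], [474, 108], [484, 110], [479, 130]]
top org 20.5 (186.3, 186.9) [[179, 189], [180, 183], [189, 185], [188, 191]]
top wood 67.5 (178.6, 177.3) [[167, 179], [184, 171], [188, 178], [171, 186]]
50 [[350, 319], [369, 318]] top [[188, 139], [186, 167]]
60 [[355, 321], [376, 314]] top [[188, 146], [184, 176]]
70 [[360, 321], [383, 308]] top [[187, 155], [181, 185]]
80 [[366, 319], [390, 301]] top [[186, 163], [179, 193]]
90 [[373, 316], [397, 293]] top [[185, 172], [176, 201]]
100 [[380, 311], [404, 284]] top [[183, 181], [172, 208]]
110 [[387, 304], [411, 275]] top [[180, 189], [169, 214]]
```

servo_tool(
  increments=[
    [0.2, 20, 0, 2, 0],
    [0.2, 25, 0, 2, 0],
    [0.2, 20, 0, 4, 0],
    [0.2, 18, 0, 7, 0],
    [0.2, 18, 0, 8, 0],
    [0.2, 16, 0, 12, 0],
    [0.2, 15, 0, 13, 0],
    [0.2, 12, 0, 15, 0],
    [0.2, 12, 0, 16, 0],
    [0.2, 8, 0, 18, 0],
    [0.2, 7, 0, 13, 0],
    [0.2, 0, 0, 0, 0],
  ],
  force=20,
)

```text
t: 18.02
tool_pos: [0.3673, 0.3074, -0.0022]
tool_rot: [-0.231, -3.132, 0.001]
contact_force: [-1.9, 1.4, 0.0]
opening: 0.0238
grip_force: 25.0
```

Run:
```python
from mal import *
plan(.2,[]);look()
```

```text
t 18.02 pos [ 0.3673  0.3074 -0.0022] yaw 81.55 F [-1.9  1.4  0. ] open 0.0238 grip 25.0 q6 -0.88
scene org 100.5 (402.3, 300.7) [[390, 303], [392, 293], [415, 297], [413, 307]]
scene org 155.0 (405.8, 280.4) [[391, 282], [395, 268], [420, 275], [417, 289]]
scene org 114.5 (426.4, 180.4) [[415, 178], [422, 170], [436, 181], [430, 190]]
scene wood 744.5 (420.6, 263.8) [[394, 266], [442, 238], [454, 259], [406, 287]]
scene wood 135.0 (475.5, 203.5) [[469, 211], [475, 192], [485, 195], [479, 214]]
scene wood 93.0 (429.4, 171.2) [[422, 176], [424, 165], [436, 167], [433, 178]]
scene wood 284.5 (462.1, 106.1) [[447, 101], [478, 101], [478, 111], [447, 111]]
scene wood 115.5 (419.8, 106.8) [[414, 100], [425, 100], [425, 114], [414, 114]]
top org 23.0 (174.0, 210.6) [[162, 213], [177, 201], [182, 207], [167, 219]]
top wood 287.5 (164.1, 229.6) [[151, 242], [162, 213], [176, 218], [164, 247]]
```

servo_tool(
  increments=[
    [0.2, 0, 0, 2, 0],
    [0.65, 0, 0, 0, 0],
    [0.65, 0, 0, 0, 0],
  ],
)

```text
t: 18.5
tool_pos: [0.3688, 0.3073, -0.003]
tool_rot: [0.233, 3.132, 0.0]
contact_force: [0.4, 0.5, 1.3]
opening: 0.0555
grip_force: 0.0
```

Run:
```python
from mal import *
plan(.2,[]);look()
f=lambda x,y,s,ox,oy:((x+.5)/s-.5+ox,(y+.5)/s-.5+oy)
# orange top face ellipse in the scene: fit ellipse to the upper blob hull
im=get_image("scene");c=im[255:320,370:430];m=mask(c,(3,170,80),(16,255,255))
for q in cv2.findContours(m,0,2)[0]:
    if cv2.contourArea(q)>60:
        x,y,w,h=cv2.boundingRect(q);print((x+370,y+255,w,h))
r0=get_calibration
P=[.561,.279,.0]; print("ref at original pose: top-face proj",proj("scene",[[.561,.279,.08],[.561,.279,.004]]).round(1).tolist())
for dx in(.47,.48,.49,.5): print(dx,proj("scene",[[dx,.29,.08]]).round(1).tolist())
```

```text
t 18.5 pos [ 0.3688  0.3073 -0.003 ] yaw 81.47 F [0.4 0.5 1.3] open 0.0555 grip 0.0 q6 -0.88
scene org 111.0 (401.4, 300.3) [[388, 301], [391, 291], [414, 297], [412, 308]]
scene org 166.0 (406.0, 279.1) [[391, 278], [397, 265], [421, 275], [415, 289]]
scene org 113.0 (426.4, 180.3) [[415, 178], [422, 170], [436, 181], [429, 189]]
scene wood 824.5 (424.6, 261.9) [[395, 265], [445, 238], [457, 261], [407, 287]]
scene wood 139.0 (475.4, 203.4) [[470, 192], [479, 192], [479, 213], [470, 213]]
scene wood 90.0 (429.4, 171.2) [[422, 176], [424, 165], [435, 167], [433, 178]]
scene wood 299.0 (462.1, 106.6) [[446, 111], [447, 100], [479, 102], [478, 113]]
scene wood 112.5 (419.7, 106.6) [[414, 100], [424, 100], [424, 114], [414, 114]]
top org 23.0 (174.6, 210.7) [[164, 214], [177, 202], [182, 207], [169, 219]]
top wood 273.0 (164.3, 229.4) [[152, 239], [164, 213], [177, 220], [164, 245]]
(391, 291, 24, 15)
(395, 261, 26, 25)
ref at original pose: top-face proj [[380.5, 293.9], [375.7, 321.6]]
0.47 [[409.1, 266.8]]
0.48 [[406.7, 269.9]]
0.49 [[404.3, 273.1]]
0.5 [[401.9, 276.3]]
```

Run:
```python
from mal import *
for x in(.47,.475,.48,.485,.49):
  for y in(.285,.29,.295):
    a=proj("scene",[[x,y,.08],[x,y,.004]]);b=proj("top",[[x,y,.08]]);print(x,y,a.round(1).tolist(),b.round(1).tolist())
im=get_image("scene")
# orange colour extents: bottom of lower face = lowest orange pixels, left/right of head
m=mask(im[255:320,370:430],(3,170,80),(16,255,255));ys,xs=np.nonzero(m);print(xs.min()+370,xs.max()+370,ys.min()+255,ys.max()+255)
t=get_image("top");m=mask(t[190:235,150:200],(3,150,80),(16,255,255));ys,xs=np.nonzero(m);print("top",xs.min()+150,xs.max()+150,ys.min()+190,ys.max()+190)
cam=-CAL["scene"]["R"].T@CAL["scene"]["t"]
# expected extents of head at candidate positions (rim circles)
an=np.linspace(0,2*np.pi,60)
for x,y in((.475,.29),(.48,.288),(.485,.289),(.49,.287)):
    c=np.r_[[[x+.024*np.cos(v),y+.024*np.sin(v),zz] for zz in(.08,.004) for v in an]];q=proj("scene",c);print(x,y,q.min(0).round(1),q.max(0).round(1))
```

```text
0.47 0.285 [[406.6, 265.7], [400.8, 293.4]] [[169.5, 207.2]]
0.47 0.29 [[409.1, 266.8], [403.1, 294.5]] [[167.4, 207.0]]
0.47 0.295 [[411.5, 268.0], [405.5, 295.6]] [[165.3, 206.8]]
0.475 0.285 [[405.4, 267.3], [399.7, 294.9]] [[169.8, 205.1]]
0.475 0.29 [[407.9, 268.4], [402.0, 296.0]] [[167.7, 204.9]]
0.475 0.295 [[410.4, 269.5], [404.3, 297.2]] [[165.7, 204.8]]
0.48 0.285 [[404.2, 268.8], [398.5, 296.5]] [[170.2, 203.1]]
0.48 0.29 [[406.7, 269.9], [400.8, 297.6]] [[168.1, 202.9]]
0.48 0.295 [[409.2, 271.1], [403.2, 298.7]] [[166.0, 202.7]]
0.485 0.285 [[403.0, 270.4], [397.3, 298.0]] [[170.5, 201.0]]
0.485 0.29 [[405.5, 271.5], [399.7, 299.2]] [[168.4, 200.8]]
0.485 0.295 [[408.0, 272.6], [402.0, 300.3]] [[166.3, 200.6]]
0.49 0.285 [[401.8, 271.9], [396.2, 299.6]] [[170.8, 199.0]]
0.49 0.29 [[404.3, 273.1], [398.5, 300.7]] [[168.7, 198.8]]
0.49 0.295 [[406.8, 274.2], [400.9, 301.9]] [[166.6, 198.6]]
391 420 261 305
top 163 183 199 219
0.475 0.29 [389.6 259.4] [421.1 305.5]
0.48 0.288 [387.5 260.5] [418.9 306.6]
0.485 0.289 [386.7 262.2] [418.3 308.5]
0.49 0.287 [384.6 263.2] [416.1 309.7]
```

servo_tool(
  increments=[
    [0.65, -28, 0, 1, 0],
    [0.65, -27, -1, 1, 0],
    [0.2, 0, 0, 0, 0],
    [0.2, 0, 0, 0, 0],
    [0.2, 0, 0, 0, 0],
  ],
  force=60,
)

```text
t: 19.38
tool_pos: [0.4219, 0.2983, -0.0054]
tool_rot: [0.232, 3.133, -0.0]
contact_force: [0.8, -0.8, -0.5]
opening: 0.0227
grip_force: 60.2
```

Run:
```python
from plan import *
plan(.2,[((.4236,.2977,.06),81.5,2),((.5028,.1258,.06),-16.95,10)])
```

```text
t 19.38 pos [ 0.4219  0.2983 -0.0054] yaw 81.54 F [ 0.8 -0.8 -0.5] open 0.0227 grip 60.2 q6 -0.95
[[0.2,-1,0,-33,0.0],[0.2,-1,0,-32,0.0]] -> [0.4239 0.298  0.0596] 81.5
[[0.2,-10,-16,0,9.8],[0.2,-13,-14,0,9.9],[0.2,-15,-11,0,9.8],[0.2,-17,-9,0,9.9],[0.2,-18,-6,0,9.8],[0.2,-19,-2,0,9.9],[0.2,-19,1,0,9.8],[0.2,-18,4,0,9.9],[0.2,-18,7,0,9.8],[0.2,-16,10,0,9.9]] -> [0.5032 0.1259 0.0596] -17.0
```

servo_tool(
  increments=[
    [0.2, 0, 0, -33, 0],
    [0.2, 0, 0, -32, 0],
    [0.2, -10, -16, 0, 9.8],
    [0.2, -13, -14, 0, 9.9],
    [0.2, -15, -11, 0, 9.8],
    [0.2, -17, -9, 0, 9.9],
    [0.2, -18, -6, 0, 9.8],
    [0.2, -19, -2, 0, 9.9],
    [0.2, -19, 1, 0, 9.8],
    [0.2, -18, 4, 0, 9.9],
    [0.2, -18, 7, 0, 9.8],
    [0.2, -16, 10, 0, 9.9],
  ],
)

```text
t: 20.88
tool_pos: [0.4996, 0.1259, 0.0579]
tool_rot: [-2.528, -1.861, 0.004]
contact_force: [-0.2, -0.5, -4.9]
opening: 0.0227
grip_force: 60.0
```

```bash
cat >> mal.py <<'E'
def heads(x0,y0,x1,y1,n="scene"):
    im=get_image(n);c=im[y0:y1,x0:x1]
    for q in cv2.findContours(mask(c,(4,170,80),(16,255,255)),0,2)[0]:
        if cv2.contourArea(q)>15:
            m=cv2.moments(q);print(n,"org",m["m00"],(round(m["m10"]/m["m00"]+x0,1),round(m["m01"]/m["m00"]+y0,1)),"bbox",(np.array(cv2.boundingRect(q))+[x0,y0,0,0]).tolist())
def model(d,ths,off=.047,n="scene"):
    o=get_obs();p=o["tool_pos"];a=np.radians(yaw(o)-90);u=np.array([np.cos(a),np.sin(a),0]);z=np.array([0,0,1.]);v=np.cross(z,u)
    G=p+[0,0,off];an=np.linspace(0,2*np.pi,40)
    for th in ths:
        t=np.radians(th);h=np.cos(t)*u-np.sin(t)*z;k=np.sin(t)*u+np.cos(t)*z;H=G+d*h
        r=[proj(n,[H+s*k+.024*(np.cos(w)*h+np.sin(w)*v) for w in an]) for s in(.038,-.038)]
        print(n,th,"upper c",proj(n,[H+.038*k]).round(0)[0],"ext",r[0].min(0).round(0),r[0].max(0).round(0),"lower c",proj(n,[H-.038*k]).round(0)[0],"ext",r[1].min(0).round(0),r[1].max(0).round(0),"tail",proj(n,[G-(.16-d)*h]).round(0)[0])
E
python3 - <<'E'
from mal import *
plan(.2,[((.5028,.1258,-.005),-16.95,1)])
heads(230,150,400,300);model(.052,[0,10])
E
```

```text
t 20.88 pos [0.4996 0.1259 0.0579] yaw -17.29 F [-0.2 -0.5 -4.9] open 0.0227 grip 60.0 q6 0.4
[[0.2,0.8,3.0,np.float64(62.9),-0.3]] -> [ 0.5027  0.1258 -0.005 ] -17.0
scene org 90.0 (306.7, 234.1) bbox [298, 228, 19, 11]
scene org 38.0 (303.3, 199.4) bbox [298, 196, 11, 8]
scene 0 upper c [310. 203.] ext [298. 195.] [322. 210.] lower c [309. 232.] ext [298. 225.] [321. 240.] tail [364. 262.]
scene 10 upper c [308. 205.] ext [296. 199.] [320. 211.] lower c [311. 237.] ext [300. 231.] [323. 243.] tail [364. 254.]
```

servo_tool(
  increments=[
    [0.2, 0.8, 3, 30, 0],
    [0.2, 0, 0, 25, 0],
    [0.2, 0, 0, 7, 0],
    [0.2, 0, 0, 0, 0],
  ],
  force=20,
)

```text
t: 21.42
tool_pos: [0.5036, 0.1263, -0.0031]
tool_rot: [-2.524, -1.869, 0.002]
contact_force: [0.6, -0.7, -4.7]
opening: 0.0225
grip_force: 59.8
```

servo_tool(
  increments=[
    [0.2, -15, 0, 0, 0],
    [0.2, -3, 0, -6, 0],
    [0.2, -3, 0, -7, 0],
    [0.2, -4, 0, -6, 0],
    [0.2, -4, 0, -6, 0],
    [0.2, -5, 0, -5, 0],
    [0.2, -5, 0, -5, 0],
    [0.2, -5, 0, -3, 0],
    [0.2, -5, 0, -3, 0],
    [0.2, -4, 0, -2, 0],
    [0.2, 0, 0, 0, 0],
  ],
)

```text
t: 22.8
tool_pos: [0.4893, 0.075, 0.0407]
tool_rot: [2.526, 1.868, 0.0]
contact_force: [1.1, -0.4, -4.1]
opening: 0.0229
grip_force: 59.4
```

Run:
```python
from mal import *
plan(.2,[])
heads(230,150,400,300);model(.052,[0,20,30,40,50]);heads(200,150,330,280,"top");model(.052,[0,20,30,40,50],n="top")
```

```text
t 22.8 pos [0.4893 0.075  0.0407] yaw -17.03 F [ 1.1 -0.4 -4.1] open 0.0229 grip 59.4 q6 0.3
scene org 88.0 (291.4, 230.7) bbox [283, 225, 19, 10]
scene 0 upper c [293. 198.] ext [282. 192.] [305. 205.] lower c [293. 227.] ext [282. 220.] [304. 234.] tail [344. 255.]
scene 20 upper c [290. 204.] ext [279. 199.] [302. 209.] lower c [298. 236.] ext [287. 231.] [309. 241.] tail [343. 238.]
scene 30 upper c [290. 208.] ext [279. 203.] [301. 212.] lower c [301. 240.] ext [290. 236.] [311. 245.] tail [340. 229.]
scene 40 upper c [290. 212.] ext [280. 207.] [300. 216.] lower c [304. 244.] ext [293. 240.] [314. 249.] tail [337. 219.]
scene 50 upper c [290. 216.] ext [280. 211.] [300. 221.] lower c [307. 248.] ext [297. 242.] [317. 253.] tail [333. 210.]
top org 240.5 (283.0, 214.0) bbox [276, 203, 16, 22]
top 0 upper c [280. 211.] ext [269. 201.] [290. 222.] lower c [280. 218.] ext [270. 208.] [290. 228.] tail [217. 189.]
top 20 upper c [284. 215.] ext [274. 204.] [294. 225.] lower c [274. 217.] ext [265. 207.] [284. 227.] tail [217. 186.]
top 30 upper c [285. 216.] ext [275. 206.] [294. 227.] lower c [271. 216.] ext [262. 206.] [279. 226.] tail [219. 185.]
top 40 upper c [285. 217.] ext [276. 207.] [293. 228.] lower c [267. 215.] ext [258. 205.] [275. 225.] tail [222. 185.]
top 50 upper c [284. 218.] ext [277. 208.] [292. 228.] lower c [263. 213.] ext [255. 204.] [270. 223.] tail [227. 185.]
```

The head stayed upright. The grip held 60 N and the head slid over the edge before it caught. I'll go back, stand it on the table to regrip at 20 N, then feel for the edge.

servo_tool(
  increments=[
    [0.2, 50, 0, 0, 0],
    [0.2, 2, 0, 35, 0],
    [0.2, 0, 0, 9, 0],
    [0.2, 0, 0, 5, 0],
    [0.4, 0, 0, 0, 0],
    [0.4, 0, 0, 0, 0],
    [0.2, 0, 0, 0, 0],
    [0.2, 0, 0, 0, 0],
    [0.2, 0, 0, 0, 0],
    [0.2, 0, 0, -4, 0],
  ],
  force=20,
)

```text
t: 24.15
tool_pos: [0.5033, 0.125, -0.0054]
tool_rot: [-2.525, -1.867, 0.002]
contact_force: [0.6, 0.1, -3.5]
opening: 0.024
grip_force: 21.6
```

servo_tool(
  increments=[
    [0.2, -10, 0, 0, 0],
    [0.2, -5, 0, 0, 0],
    [0.2, 0, 0, 0, 0],
  ],
)

```text
t: 24.52
tool_pos: [0.4993, 0.1101, -0.005]
tool_rot: [-2.526, -1.867, 0.001]
contact_force: [1.0, 0.5, -4.7]
opening: 0.0235
grip_force: 21.6
```

servo_tool(
  increments=[
    [0.2, -3, 0, 0, 0],
    [0.2, 0, 0, 0, 0],
  ],
)

```text
t: 24.78
tool_pos: [0.4996, 0.1086, -0.004]
tool_rot: [-2.525, -1.867, -0.003]
contact_force: [-0.0, 5.5, -3.7]
opening: 0.0237
grip_force: 21.8
```

servo_tool(
  increments=[
    [0.2, -2, 0, 0, 0],
    [0.2, 0, 0, 0, 0],
  ],
)

```text
t: 25.02
tool_pos: [0.4998, 0.1076, -0.0033]
tool_rot: [-2.525, -1.867, -0.007]
contact_force: [1.1, 8.5, -1.0]
opening: 0.0235
grip_force: 22.1
```

servo_tool(
  increments=[
    [0.2, -3, 0, -6, 0],
    [0.2, -3, 0, -6, 0],
    [0.2, -4, 0, -6, 0],
    [0.2, -4, 0, -6, 0],
  ],
)

```text
t: 25.52
tool_pos: [0.4941, 0.092, 0.0197]
tool_rot: [-2.526, -1.868, 0.001]
contact_force: [0.7, 0.9, -4.7]
opening: 0.0233
grip_force: 21.1
```

Run:
```python
from mal import *
plan(.2,[])
heads(230,150,400,300);model(.052,[0,10,20,30]);heads(200,150,330,280,"top")
```

```text
t 25.52 pos [0.4941 0.092  0.0197] yaw -17.01 F [ 0.7  0.9 -4.7] open 0.0233 grip 21.1 q6 0.33
scene org 111.5 (302.0, 249.2) bbox [292, 245, 22, 9]
scene org 22.0 (290.6, 226.5) bbox [287, 220, 10, 11]
scene 0 upper c [298. 210.] ext [286. 203.] [310. 217.] lower c [298. 238.] ext [287. 231.] [309. 245.] tail [349. 267.]
scene 10 upper c [296. 213.] ext [285. 207.] [308. 218.] lower c [300. 243.] ext [289. 237.] [311. 249.] tail [349. 260.]
scene 20 upper c [295. 215.] ext [284. 211.] [306. 220.] lower c [302. 247.] ext [292. 242.] [313. 253.] tail [348. 251.]
scene 30 upper c [295. 219.] ext [284. 215.] [305. 223.] lower c [305. 252.] ext [295. 247.] [316. 256.] tail [346. 242.]
top org 221.0 (274.7, 213.1) bbox [268, 203, 15, 21]
```

servo_tool(
  increments=[
    [0.2, -5, 0, -4, 0],
    [0.2, -5, 0, -5, 0],
    [0.2, -5, 0, -3, 0],
    [0.2, -5, 0, -3, 0],
    [0.2, -3, 0, -1, 0],
  ],
)

```text
t: 26.25
tool_pos: [0.4878, 0.0704, 0.036]
tool_rot: [-2.526, -1.868, -0.001]
contact_force: [-0.1, 1.8, -1.2]
opening: 0.0236
grip_force: 21.0
```

Run:
```python
from mal import *
plan(.2,[])
heads(230,150,400,300);model(.052,[20,30,38,45]);heads(200,150,330,280,"top");model(.052,[20,30,38,45],n="top")
```

```text
t 26.25 pos [0.4878 0.0704 0.036 ] yaw -17.02 F [-0.1  1.8 -1.2] open 0.0236 grip 21.0 q6 0.29
scene org 148.5 (301.3, 242.5) bbox [290, 236, 23, 13]
scene org 66.5 (286.5, 219.7) bbox [281, 214, 13, 11]
scene 20 upper c [289. 204.] ext [278. 200.] [300. 209.] lower c [296. 236.] ext [286. 231.] [307. 242.] tail [341. 239.]
scene 30 upper c [288. 208.] ext [278. 204.] [299. 212.] lower c [299. 241.] ext [288. 236.] [310. 245.] tail [338. 229.]
scene 38 upper c [288. 211.] ext [278. 207.] [299. 216.] lower c [301. 244.] ext [291. 239.] [312. 248.] tail [336. 222.]
scene 45 upper c [289. 214.] ext [278. 210.] [299. 219.] lower c [304. 246.] ext [293. 242.] [314. 251.] tail [333. 215.]
top org 175.5 (283.9, 217.1) bbox [278, 207, 13, 20]
top 20 upper c [286. 216.] ext [276. 205.] [296. 226.] lower c [276. 218.] ext [267. 208.] [286. 228.] tail [219. 187.]
top 30 upper c [287. 217.] ext [278. 207.] [296. 228.] lower c [273. 217.] ext [264. 207.] [281. 227.] tail [221. 186.]
top 38 upper c [287. 218.] ext [278. 208.] [296. 229.] lower c [270. 216.] ext [261. 206.] [278. 226.] tail [224. 186.]
top 45 upper c [287. 219.] ext [279. 208.] [295. 229.] lower c [267. 215.] ext [259. 205.] [274. 225.] tail [227. 186.]
```

servo_tool(
  increments=[
    [0.15, 0, 0, 0, 0],
    [0.15, 0, 0, 0, 0],
    [0.15, 10, 0, -40, 0],
    [0.15, 10, 0, -50, 0],
    [0.15, 0, 0, 0, 0],
  ],
  force=120,
)

```text
t: 26.98
tool_pos: [0.497, 0.0898, 0.1304]
tool_rot: [2.52, 1.866, 0.011]
contact_force: [1.4, -0.6, -4.7]
opening: 0.0214
grip_force: 119.9
```

Run:
```python
from mal import *
plan(.2,[])
heads(230,100,400,260);model(.052,[30,35,40,45]);heads(200,150,340,280,"top");model(.052,[30,38,45],n="top")
for n,b in(("scene",(290,130,370,240)),("top",(190,150,280,230))):
    im=get_image(n);x0,y0,x1,y1=b
    for q in cv2.findContours(mask(im[y0:y1,x0:x1],(15,60,80),(25,200,255)),0,2)[0]:
        if cv2.contourArea(q)>40: print(n,"wood",cv2.contourArea(q),(cv2.boxPoints(cv2.minAreaRect(q))+[x0,y0]).round(0).tolist())
```

```text
t 26.98 pos [0.497  0.0898 0.1304] yaw -16.95 F [ 1.4 -0.6 -4.7] open 0.0214 grip 119.9 q6 0.33
scene org 192.5 (307.5, 212.7) bbox [295, 205, 25, 15]
scene org 119.0 (292.6, 187.6) bbox [286, 181, 16, 13]
scene 30 upper c [294. 177.] ext [282. 173.] [305. 181.] lower c [305. 212.] ext [294. 208.] [316. 217.] tail [349. 195.]
scene 35 upper c [294. 179.] ext [282. 175.] [305. 183.] lower c [307. 215.] ext [295. 210.] [318. 219.] tail [347. 190.]
scene 40 upper c [294. 182.] ext [283. 177.] [305. 186.] lower c [308. 216.] ext [297. 212.] [319. 221.] tail [345. 185.]
scene 45 upper c [294. 184.] ext [283. 179.] [305. 189.] lower c [310. 218.] ext [299. 213.] [321. 223.] tail [343. 180.]
top org 266.5 (273.4, 203.6) bbox [266, 193, 17, 22]
top 30 upper c [278. 205.] ext [267. 194.] [288. 217.] lower c [263. 206.] ext [253. 195.] [273. 217.] tail [205. 171.]
top 38 upper c [278. 206.] ext [268. 195.] [288. 218.] lower c [260. 205.] ext [250. 194.] [269. 215.] tail [208. 170.]
top 45 upper c [278. 207.] ext [269. 196.] [286. 218.] lower c [257. 204.] ext [248. 193.] [265. 214.] tail [211. 170.]
scene wood 552.5 [[310.0, 192.0], [357.0, 187.0], [358.0, 204.0], [311.0, 208.0]]
top wood 150.5 [[206.0, 179.0], [212.0, 169.0], [233.0, 182.0], [228.0, 192.0]]
```

Run:
```python
from mal import *
o=get_obs();p=o["tool_pos"];a=np.radians(yaw(o)-90);u=np.array([np.cos(a),np.sin(a),0]);z=np.array([0,0,1.]);v=np.cross(z,u);G=p+[0,0,.047]
for n,b in(("scene",(290,130,375,240)),("top",(190,140,280,230))):
    im=get_image(n);x0,y0,x1,y1=b
    q=max(cv2.findContours(mask(im[y0:y1,x0:x1],(13,60,70),(26,210,255)),0,2)[0],key=cv2.contourArea)
    print(n,cv2.contourArea(q),(cv2.approxPolyDP(q,2,True)[:,0]+[x0,y0]).tolist())
    for d in(.045,.052):
      for th in(25,32,38,44):
        t=np.radians(th);h=np.cos(t)*u-np.sin(t)*z;k=np.sin(t)*u+np.cos(t)*z;T=G-(.16-d)*h
        print(n,d,th,"end corners",proj(n,[T+i*.013*k+j*.012*v for i,j in((1,1),(1,-1),(-1,-1),(-1,1))]).round(0).astype(int).tolist())
```

```text
scene 687.5 [[358, 199], [354, 188], [316, 191], [313, 203], [306, 204], [308, 207], [351, 205]]
scene 0.045 25 end corners [[347, 197], [357, 192], [360, 206], [350, 211]]
scene 0.045 32 end corners [[344, 189], [354, 184], [359, 199], [348, 204]]
scene 0.045 38 end corners [[341, 183], [352, 178], [357, 192], [347, 197]]
scene 0.045 44 end corners [[338, 176], [348, 172], [355, 185], [344, 190]]
scene 0.052 25 end corners [[344, 197], [354, 192], [358, 206], [347, 211]]
scene 0.052 32 end corners [[341, 189], [352, 185], [356, 199], [346, 204]]
scene 0.052 38 end corners [[339, 183], [349, 179], [355, 193], [344, 197]]
scene 0.052 44 end corners [[336, 177], [346, 173], [353, 186], [342, 191]]
top 170.5 [[209, 173], [208, 180], [228, 192], [223, 182], [226, 182], [220, 174]]
top 0.045 25 end corners [[205, 165], [200, 175], [198, 177], [202, 167]]
top 0.045 32 end corners [[208, 164], [203, 175], [199, 176], [204, 165]]
top 0.045 38 end corners [[210, 164], [205, 175], [200, 175], [205, 165]]
top 0.045 44 end corners [[214, 164], [209, 175], [202, 175], [207, 164]]
top 0.052 25 end corners [[208, 166], [203, 177], [201, 178], [205, 168]]
top 0.052 32 end corners [[211, 166], [206, 177], [202, 177], [206, 167]]
top 0.052 38 end corners [[213, 166], [208, 177], [203, 177], [208, 166]]
top 0.052 44 end corners [[217, 166], [211, 177], [205, 177], [210, 166]]
```

servo_tool(
  increments=[
    [0.26, -10, 0, 40, 0],
    [0.26, -10, 0, 52, 0],
  ],
  force=25,
)

```text
t: 27.52
tool_pos: [0.4887, 0.0706, 0.0332]
tool_rot: [2.525, 1.868, 0.005]
contact_force: [-1.1, 26.3, 56.4]
opening: 0.0225
grip_force: 75.5
```

servo_tool(
  increments=[
    [0.268, 0, 0, -4, 0],
    [0.268, 0, 0, 0, 0],
  ],
)

```text
t: 27.78
tool_pos: [0.4874, 0.0702, 0.0372]
tool_rot: [-2.525, -1.868, 0.002]
contact_force: [-0.9, 0.5, -5.3]
opening: 0.0231
grip_force: 41.3
```

Run:
```python
from mal import *
plan(.2,[])
heads(230,150,400,300);model(.048,[20,26,32,38,44],off=.042)
o=get_obs();p=o["tool_pos"];a=np.radians(yaw(o)-90);u=np.array([np.cos(a),np.sin(a),0]);z=np.array([0,0,1.]);v=np.cross(z,u);G=p+[0,0,.042]
n="scene";x0,y0,x1,y1=290,180,375,290;im=get_image(n)
q=max(cv2.findContours(mask(im[y0:y1,x0:x1],(13,60,70),(26,210,255)),0,2)[0],key=cv2.contourArea);print((cv2.approxPolyDP(q,2,True)[:,0]+[x0,y0]).tolist())
for th in(20,26,32,38,44):
    t=np.radians(th);h=np.cos(t)*u-np.sin(t)*z;k=np.sin(t)*u+np.cos(t)*z;T=G-.112*h
    print(th,"end",proj(n,[T+i*.013*k+j*.012*v for i,j in((1,-1),(-1,-1),(-1,1))]).round(0).astype(int).tolist())
```

```text
t 27.77 pos [0.4874 0.0702 0.0372] yaw -17.01 F [-0.9  0.5 -5.3] open 0.0231 grip 41.3 q6 0.29
scene org 164.5 (303.1, 242.8) bbox [292, 236, 23, 14]
scene org 72.5 (287.5, 220.3) bbox [282, 215, 14, 11]
scene 20 upper c [290. 206.] ext [279. 201.] [301. 211.] lower c [297. 238.] ext [287. 233.] [308. 243.] tail [342. 240.]
scene 26 upper c [290. 208.] ext [279. 204.] [300. 212.] lower c [299. 240.] ext [288. 236.] [310. 245.] tail [341. 235.]
scene 32 upper c [289. 210.] ext [279. 206.] [300. 214.] lower c [301. 243.] ext [290. 238.] [311. 247.] tail [339. 229.]
scene 38 upper c [289. 212.] ext [279. 208.] [300. 217.] lower c [302. 245.] ext [292. 240.] [313. 249.] tail [337. 223.]
scene 44 upper c [289. 215.] ext [279. 210.] [299. 219.] lower c [304. 247.] ext [294. 242.] [314. 252.] tail [334. 217.]
[[343, 218], [306, 221], [306, 232], [300, 233], [302, 236], [309, 236], [306, 246], [313, 242], [311, 234], [334, 234], [346, 230]]
20 end [[346, 232], [348, 244], [338, 249]]
26 end [[344, 226], [347, 239], [337, 244]]
32 end [[342, 220], [346, 233], [336, 238]]
38 end [[339, 214], [344, 227], [334, 232]]
44 end [[336, 208], [342, 221], [332, 226]]
```

servo_tool(
  increments=[
    [0.275, -3, 0, 1, 0],
    [0.275, -3, 0, -1, 0],
    [0.275, -3, 0, -2, 0],
    [0.275, -2, 0, 0, 0],
    [0.275, 0, 0, 0, 0],
  ],
)

```text
t: 28.5
tool_pos: [0.4848, 0.0596, 0.04]
tool_rot: [2.525, 1.868, 0.0]
contact_force: [0.6, -0.2, -1.5]
opening: 0.0233
grip_force: 19.1
```

```bash
cat >> mal.py <<'E'
def ang(b,ths,off=.042,d=.048):
    heads(b[0]-70,b[1]-60,b[2],b[3]+30);model(d,ths,off=off)
    o=get_obs();p=o["tool_pos"];a=np.radians(yaw(o)-90);u=np.array([np.cos(a),np.sin(a),0]);z=np.array([0,0,1.]);v=np.cross(z,u);G=p+[0,0,off]
    n="scene";x0,y0,x1,y1=b;im=get_image(n)
    q=max(cv2.findContours(mask(im[y0:y1,x0:x1],(13,60,70),(26,210,255)),0,2)[0],key=cv2.contourArea);print((cv2.approxPolyDP(q,2,True)[:,0]+[x0,y0]).tolist())
    for th in ths:
        t=np.radians(th);h=np.cos(t)*u-np.sin(t)*z;k=np.sin(t)*u+np.cos(t)*z;T=G-(.16-d)*h
        print(th,"end",proj(n,[T+i*.013*k+j*.012*v for i,j in((1,1),(1,-1),(-1,-1),(-1,1))]).round(0).astype(int).tolist())
E
python3 - <<'E'
from mal import *
plan(.2,[]);ang((290,180,375,290),(32,38,44,50))
E
```

```text
t 28.5 pos [0.4848 0.0596 0.04  ] yaw -17.01 F [ 0.6 -0.2 -1.5] open 0.0233 grip 19.1 q6 0.27
scene org 137.5 (299.3, 238.9) bbox [288, 232, 24, 14]
scene org 69.5 (284.2, 217.1) bbox [279, 212, 13, 11]
scene 32 upper c [286. 207.] ext [276. 203.] [297. 211.] lower c [297. 239.] ext [287. 235.] [308. 244.] tail [335. 225.]
scene 38 upper c [286. 209.] ext [276. 205.] [296. 213.] lower c [299. 241.] ext [289. 237.] [309. 246.] tail [333. 219.]
scene 44 upper c [286. 211.] ext [276. 207.] [296. 216.] lower c [301. 243.] ext [291. 239.] [311. 248.] tail [331. 213.]
scene 50 upper c [287. 214.] ext [277. 209.] [296. 219.] lower c [303. 245.] ext [293. 240.] [313. 250.] tail [328. 208.]
[[339, 214], [303, 218], [302, 229], [297, 229], [298, 232], [305, 233], [302, 243], [310, 238], [309, 231], [335, 229], [342, 225]]
32 end [[328, 221], [338, 216], [342, 229], [332, 234]]
38 end [[325, 215], [335, 210], [340, 223], [331, 228]]
44 end [[323, 209], [333, 205], [338, 217], [328, 222]]
50 end [[319, 204], [329, 199], [336, 212], [326, 216]]
```

Run:
```python
from plan import *
plan(.15,[((.49,.075,.21),-17,4),((.4768,-.0295,.21),-106.95,9)])
```

```text
t 28.6 pos [0.4848 0.0597 0.0399] yaw -17.0 F [ 0.1 -0.  -3.9] open 0.0236 grip 19.1 q6 0.27
[[0.15,4,0,-43,0.0],[0.15,4,0,-42,0.0],[0.15,4,0,-43,0.0],[0.15,4,1,-42,0.0]] -> [0.4904 0.0747 0.2099] -17.0
[[0.15,-12,2,0,10.0],[0.15,-11,4,0,10.0],[0.15,-10,6,0,10.0],[0.15,-9,7,0,10.0],[0.15,-8,9,0,10.0],[0.15,-6,10,0,10.0],[0.15,-4,11,0,10.0],[0.15,-2,11,0,10.0],[0.15,0,12,0,10.0]] -> [ 0.4766 -0.0299  0.2099] -107.0
```

servo_tool(
  increments=[
    [0.15, 0, 0, 0, 0],
    [0.15, 0, 0, 0, 0],
    [0.15, 5, 0, -45, 0],
    [0.15, 5, 0, -60, 0],
    [0.15, 5, 0, -60, 0],
  ],
  force=120,
)

```text
t: 29.22
tool_pos: [0.4881, 0.0747, 0.2051]
tool_rot: [-2.524, -1.868, 0.002]
contact_force: [0.8, -0.2, -5.0]
opening: 0.0214
grip_force: 118.9
```

servo_tool(
  increments=[
    [0.15, -12, 2, 0, 10],
    [0.15, -11, 4, 0, 10],
    [0.15, -10, 6, 0, 10],
    [0.15, -9, 7, 0, 10],
    [0.15, -8, 9, 0, 10],
    [0.15, -6, 10, 0, 10],
    [0.15, -4, 11, 0, 10],
    [0.15, -2, 11, 0, 10],
    [0.15, 0, 12, 0, 10],
    [0.15, 0, 0, 0, 0],
  ],
)

```text
t: 30.48
tool_pos: [0.4747, -0.0305, 0.2037]
tool_rot: [-3.107, 0.463, 0.002]
contact_force: [0.3, 0.8, -3.9]
opening: 0.0214
grip_force: 119.0
```

Run:
```python
from mal import *
plan(.15,[((.4768,-.0295,.1775),-106.95,1)])
heads(200,80,330,260);model(.05,(25,30,35,40),off=.042);heads(240,150,370,300,"top");model(.05,(25,30,35,40),off=.042,n="top")
im=get_image("scene");print("red",blobs(mask(im[150:230,230:300],(0,200,80),(3,255,255)),8))
for n,b in(("scene",(200,100,330,260)),("top",(230,100,420,300))):
    im=get_image(n);x0,y0,x1,y1=b
    for q in cv2.findContours(mask(im[y0:y1,x0:x1],(15,60,80),(22,200,255)),0,2)[0]:
        if cv2.contourArea(q)>40: print(n,"wood",cv2.contourArea(q),(cv2.approxPolyDP(q,2,True)[:,0]+[x0,y0]).tolist())
o=get_obs();p=o["tool_pos"];a=np.radians(yaw(o)-90);u=np.array([np.cos(a),np.sin(a),0]);z=np.array([0,0,1.]);v=np.cross(z,u);G=p+[0,0,.042]
for n in("scene","top"):
  for th in(25,30,35,40):
    t=np.radians(th);h=np.cos(t)*u-np.sin(t)*z;k=np.sin(t)*u+np.cos(t)*z;T=G-.11*h
    print(n,th,"end",proj(n,[T+i*.013*k+j*.012*v for i,j in((1,1),(1,-1),(-1,-1),(-1,1))]).round(0).astype(int).tolist())
```

```text
t 30.48 pos [ 0.4747 -0.0305  0.2037] yaw -106.95 F [ 0.3  0.8 -3.9] open 0.0214 grip 119.0 q6 1.65
[[0.15,1.8,-1.6,np.float64(26.2),-0.0]] -> [ 0.4768 -0.0295  0.1775] -107.0
scene org 192.5 (275.2, 159.4) bbox [264, 150, 24, 18]
scene org 211.0 (289.9, 134.7) bbox [280, 126, 22, 19]
scene 25 upper c [295. 124.] ext [284. 120.] [306. 129.] lower c [283. 159.] ext [272. 154.] [294. 164.] tail [224. 133.]
scene 30 upper c [295. 127.] ext [284. 122.] [306. 132.] lower c [281. 161.] ext [270. 155.] [291. 166.] tail [226. 128.]
scene 35 upper c [296. 129.] ext [285. 123.] [306. 135.] lower c [279. 162.] ext [268. 157.] [289. 168.] tail [228. 124.]
scene 40 upper c [296. 131.] ext [285. 125.] [306. 138.] lower c [277. 164.] ext [266. 158.] [287. 170.] tail [230. 119.]
top org 154.5 (300.1, 214.7) bbox [289, 209, 22, 13]
top 25 upper c [295. 227.] ext [282. 214.] [308. 239.] lower c [301. 219.] ext [289. 207.] [312. 230.] tail [327. 145.]
top 30 upper c [295. 228.] ext [282. 215.] [307. 240.] lower c [301. 217.] ext [290. 205.] [313. 228.] tail [327. 146.]
top 35 upper c [295. 228.] ext [2
[... 538 characters left out ...]
206], [401, 206], [394, 206], [392, 209], [389, 265], [419, 269], [389, 264], [396, 255], [391, 244], [398, 242], [400, 214], [397, 220], [392, 221]]
top wood 83.0 [[298, 202], [299, 207], [310, 209], [309, 202]]
scene 25 end [[223, 124], [229, 129], [225, 142], [219, 137]]
scene 30 end [[225, 119], [232, 124], [226, 137], [220, 132]]
scene 35 end [[227, 114], [234, 119], [228, 132], [221, 127]]
scene 40 end [[230, 110], [237, 115], [230, 127], [223, 123]]
top 25 end [[333, 148], [321, 143], [322, 143], [334, 147]]
top 30 end [[332, 149], [320, 144], [322, 142], [334, 147]]
top 35 end [[331, 150], [319, 145], [321, 143], [333, 147]]
top 40 end [[331, 152], [318, 147], [321, 143], [333, 148]]
```

servo_tool(
  increments=[
    [0.15, -4, -1.5, 15, 0],
    [0.15, 0, 0, 15, 0],
    [0.15, 0, 0, 0, 0],
  ],
)

```text
t: 31.1
tool_pos: [0.47, -0.0272, 0.1717]
tool_rot: [-3.107, 0.464, 0.008]
contact_force: [-1.0, -0.2, -4.2]
opening: 0.0215
grip_force: 118.9
```

servo_tool(
  increments=[
    [0.15, 24.6, 0, 31.5, 0],
    [0.15, 15.4, 0, 19.7, 0],
    [0.15, 0, 0, 0, 0],
  ],
)

```text
t: 31.48
tool_pos: [0.5101, -0.0395, 0.1227]
tool_rot: [-3.107, 0.465, 0.003]
contact_force: [-0.1, 0.2, -3.3]
opening: 0.0212
grip_force: 119.1
```

Run:
```python
from mal import *
plan(.15,[])
heads(200,80,330,260);model(.045,(25,30,35,40),off=.042)
im=get_image("scene");print("red",blobs(mask(im[150:240,230:300],(0,200,80),(3,255,255)),5))
O=np.array([.5482,-.0512,0])
for s in(0,.016,.032):
    c=O+(-.068+.616*s)*fx+[0,0,.128-.788*s]; ax=-.616*fx+np.array([0,0,.788]); print(s,proj("scene",[c,c-.005*ax]).round(1).tolist())
```

```text
t 31.48 pos [ 0.5101 -0.0395  0.1227] yaw -107.01 F [-0.1  0.2 -3.3] open 0.0212 grip 119.1 q6 1.64
scene org 180.5 (262.1, 198.9) bbox [252, 189, 23, 18]
scene org 207.5 (276.9, 175.3) bbox [266, 167, 22, 18]
scene 25 upper c [280. 165.] ext [269. 160.] [291. 170.] lower c [268. 197.] ext [257. 192.] [279. 202.] tail [209. 177.]
scene 30 upper c [280. 166.] ext [269. 161.] [291. 172.] lower c [266. 198.] ext [256. 193.] [277. 204.] tail [211. 173.]
scene 35 upper c [280. 168.] ext [270. 163.] [291. 174.] lower c [264. 200.] ext [254. 194.] [274. 206.] tail [213. 168.]
scene 40 upper c [281. 170.] ext [271. 164.] [290. 176.] lower c [262. 201.] ext [252. 195.] [272. 207.] tail [215. 163.]
red [(np.int32(38), array([30.2, 55.4]))]
0 [[268.9, 190.1], [267.8, 192.2]]
0.016 [[265.3, 196.6], [264.1, 198.6]]
0.032 [[261.7, 203.1], [260.5, 205.1]]
```

servo_tool(
  increments=[
    [0.15, 3.1, 0, 3.9, 0],
    [0.15, 0, 0, 0, 0],
  ],
)

```text
t: 31.82
tool_pos: [0.5128, -0.0401, 0.1208]
tool_rot: [-3.107, 0.464, 0.0]
contact_force: [-4.7, 0.4, 4.0]
opening: 0.0214
grip_force: 120.0
```

servo_tool(
  increments=[
    [0.15, 2.5, 0, 3.2, 0],
    [0.15, 0, 0, 0, 0],
  ],
)

```text
t: 32.08
tool_pos: [0.5143, -0.0406, 0.1199]
tool_rot: [-3.107, 0.464, 0.005]
contact_force: [-13.6, 3.3, 16.8]
opening: 0.0215
grip_force: 121.5
```

Run:
```python
from mal import *
plan(.15,[])
heads(200,80,330,260);model(.045,(30,35,40),off=.042)
im=get_image("scene");print("red",blobs(mask(im[150:240,230:300],(0,200,80),(3,255,255)),5))
```

```text
t 32.08 pos [ 0.5143 -0.0406  0.1199] yaw -106.98 F [-13.6   3.3  16.8] open 0.0215 grip 121.5 q6 1.64
scene org 177.5 (260.9, 200.5) bbox [251, 191, 23, 18]
scene org 212.0 (275.4, 176.8) bbox [264, 168, 23, 18]
scene 30 upper c [278. 168.] ext [268. 163.] [289. 174.] lower c [264. 200.] ext [254. 195.] [275. 206.] tail [209. 175.]
scene 35 upper c [279. 170.] ext [268. 165.] [289. 176.] lower c [263. 202.] ext [252. 196.] [273. 208.] tail [211. 170.]
scene 40 upper c [279. 172.] ext [269. 166.] [289. 178.] lower c [261. 203.] ext [251. 197.] [270. 209.] tail [213. 165.]
red [(np.int32(26), array([29.2, 56.8]))]
```

servo_tool(
  increments=[
    [0.15, 1.2, 0, 1.6, 0],
    [0.15, 0, 0, 0, 0],
  ],
)

```text
t: 32.42
tool_pos: [0.5149, -0.0407, 0.1198]
tool_rot: [-3.107, 0.464, 0.008]
contact_force: [-17.8, 3.9, 24.6]
opening: 0.0213
grip_force: 122.3
```

servo_tool(
  increments=[
    [0.15, -10, 0, -12.8, 0],
    [0.15, -37, 0, -47.3, 0],
    [0.15, -20, 0, -40, 0],
    [0.15, 0, 0, 0, 0],
  ],
)

```text
t: 32.92
tool_pos: [0.4542, -0.022, 0.2189]
tool_rot: [3.106, -0.464, 0.016]
contact_force: [0.5, 0.0, -4.4]
opening: 0.0213
grip_force: 119.3
```

Run:
```python
from mal import *
plan(.15,[])
im=get_image("scene");print("red",blobs(mask(im[150:240,230:300],(0,200,80),(4,255,255)),5))
im=get_image("top");print("red top",blobs(mask(im[150:250,270:350],(0,200,80),(4,255,255)),5))
O=np.array([.5482,-.0512,0])
for s in(0,.028,.032):
    c=O+(-.068+.616*s)*fx+[0,0,.128-.788*s]; ax=-.616*fx+np.array([0,0,.788]); print(s,proj("scene",[c,c-.005*ax]).round(1).tolist(),proj("top",[c]).round(1).tolist())
heads(200,60,350,260);model(.045,(25,30,35,40),off=.042)
```

```text
t 32.92 pos [ 0.4542 -0.022   0.2189] yaw -106.98 F [ 0.5  0.  -4.4] open 0.0213 grip 119.3 q6 1.65
red [(np.int32(75), array([30.1, 55.1]))]
red top []
0 [[268.9, 190.1], [267.8, 192.2]] [[305.7, 209.0]]
0.028 [[262.6, 201.5], [261.4, 203.5]] [[308.2, 204.4]]
0.032 [[261.7, 203.1], [260.5, 205.1]] [[308.5, 203.8]]
scene org 196.5 (285.4, 151.6) bbox [274, 142, 24, 19]
scene org 199.0 (300.2, 127.0) bbox [291, 118, 21, 19]
scene 25 upper c [303. 117.] ext [292. 112.] [315. 121.] lower c [291. 151.] ext [280. 147.] [302. 156.] tail [233. 125.]
scene 30 upper c [304. 119.] ext [293. 114.] [315. 124.] lower c [289. 153.] ext [278. 148.] [299. 158.] tail [235. 120.]
scene 35 upper c [304. 121.] ext [293. 116.] [314. 127.] lower c [287. 154.] ext [277. 149.] [297. 160.] tail [237. 115.]
scene 40 upper c [304. 123.] ext [294. 117.] [314. 129.] lower c [285. 156.] ext [275. 150.] [295. 162.] tail [240. 110.]
```

Run:
```python
from plan import *
plan(.15,[((.4375,.3018,.13),-102.3,8)])
```

```text
t 33.08 pos [ 0.4519 -0.0218  0.2129] yaw -107.01 F [ 0.5  0.4 -4.7] open 0.0212 grip 119.2 q6 1.65
[[0.15,-14,-38,10,-0.6],[0.15,-13,-38,10,-0.6],[0.15,-13,-38,10,-0.6],[0.15,-12,-39,11,-0.6],[0.15,-12,-39,10,-0.6],[0.15,-11,-39,11,-0.6],[0.15,-11,-39,10,-0.6],[0.15,-11,-39,11,-0.5]] -> [0.4377 0.3019 0.1299] -102.3
```

servo_tool(
  increments=[
    [0.15, -14, -38, 0, -0.6],
    [0.15, -13, -38, 0, -0.6],
    [0.15, -13, -38, 10, -0.6],
    [0.15, -12, -39, 15, -0.6],
    [0.15, -12, -39, 15, -0.6],
    [0.15, -11, -39, 15, -0.6],
    [0.15, -11, -39, 15, -0.6],
    [0.15, -11, -39, 12, -0.5],
    [0.15, 0, 0, 0, 0],
  ],
)

```text
t: 34.2
tool_pos: [0.4358, 0.3028, 0.1281]
tool_rot: [3.12, -0.331, -0.01]
contact_force: [0.5, -0.9, -4.7]
opening: 0.0213
grip_force: 119.8
```

Run:
```python
from plan import *
plan(.15,[((.4375,.3018,.045),-102.3,1)])
```

```text
t 34.2 pos [0.4358 0.3028 0.1281] yaw -102.12 F [ 0.5 -0.9 -4.7] open 0.0213 grip 119.8 q6 2.25
[[0.15,1.9,0.7,np.float64(83.1),0.2]] -> [0.4375 0.3018 0.045 ] -102.3
```

servo_tool(
  increments=[
    [0.15, 2, 0.5, 40, 0],
    [0.15, 0, 0, 35, 0],
    [0.268, 0, 0, 5, 0],
    [0.275, 0, 0, 0, 0],
    [0.275, 0, 0, 4, 0],
    [0.275, 0, 0, 4, 0],
  ],
  force=20,
)

```text
t: 34.95
tool_pos: [0.4411, 0.3014, 0.0462]
tool_rot: [-3.122, 0.337, -0.004]
contact_force: [-0.1, 0.2, -3.9]
opening: 0.0232
grip_force: 19.0
```

servo_tool(
  increments=[
    [0.275, 0, 0, 6, 0],
    [0.275, 5, 0, 4, 0],
    [0.275, 6, 0, 4, 0],
    [0.275, 5, 0, 4, 0],
    [0.275, 5, 0, 5, 0],
    [0.275, 5, 0, 5, 0],
    [0.275, 4, 0, 6, 0],
    [0.275, 2, 0, 4, 0],
    [0.275, 0, 0, 0, 0],
  ],
)

```text
t: 36.08
tool_pos: [0.4762, 0.2947, 0.0098]
tool_rot: [-3.121, 0.337, -0.014]
contact_force: [4.8, -2.0, 4.5]
opening: 0.0235
grip_force: 20.2
```

Run:
```python
from mal import *
plan(.2,[]);heads(370,180,480,320);model(.045,(0,10,20,30),off=.045)
heads(120,150,230,280,"top")
```

```text
t 36.08 pos [0.4762 0.2947 0.0098] yaw -102.32 F [ 4.8 -2.   4.5] open 0.0235 grip 20.2 q6 2.21
scene org 94.5 (418.2, 291.1) bbox [408, 287, 20, 9]
scene org 28.5 (429.3, 264.1) bbox [427, 255, 7, 14]
scene 0 upper c [426. 254.] ext [413. 245.] [439. 263.] lower c [419. 282.] ext [407. 273.] [432. 291.] tail [367. 311.]
scene 10 upper c [427. 255.] ext [414. 248.] [440. 263.] lower c [416. 286.] ext [404. 278.] [428. 294.] tail [369. 303.]
scene 20 upper c [428. 258.] ext [415. 251.] [440. 265.] lower c [413. 290.] ext [402. 283.] [425. 298.] tail [372. 294.]
scene 30 upper c [428. 261.] ext [416. 255.] [439. 268.] lower c [410. 294.] ext [399. 287.] [421. 301.] tail [376. 284.]
```

servo_tool(
  increments=[
    [0.275, 2, 0, 5, 0],
    [0.275, 1, 0, 5, 0],
    [0.275, 0, 0, 3, 0],
    [0.275, 0, 0, 0, 0],
  ],
)

```text
t: 36.67
tool_pos: [0.4782, 0.2945, -0.003]
tool_rot: [-3.121, 0.337, -0.012]
contact_force: [3.6, -1.9, 9.5]
opening: 0.0234
grip_force: 21.2
```

Run:
```python
from mal import *
plan(.2,[]);heads(370,180,480,320);model(.045,(-5,0,5,10),off=.045)
```

```text
t 36.67 pos [ 0.4782  0.2945 -0.003 ] yaw -102.31 F [ 3.6 -1.9  9.5] open 0.0234 grip 21.2 q6 2.21
scene org 57.5 (421.1, 292.2) bbox [412, 287, 18, 9]
scene org 33.5 (427.7, 269.3) bbox [425, 264, 6, 10]
scene -5 upper c [423. 259.] ext [410. 249.] [436. 268.] lower c [419. 285.] ext [407. 275.] [431. 294.] tail [365. 320.]
scene 0 upper c [424. 259.] ext [411. 251.] [437. 268.] lower c [418. 287.] ext [405. 278.] [430. 296.] tail [366. 316.]
scene 5 upper c [425. 260.] ext [412. 252.] [438. 268.] lower c [416. 289.] ext [404. 281.] [428. 298.] tail [366. 312.]
scene 10 upper c [425. 261.] ext [413. 253.] [438. 269.] lower c [415. 291.] ext [403. 283.] [427. 299.] tail [367. 308.]
```

servo_tool(
  increments=[
    [0.275, 0, 0, 1, 0],
    [0.35, 0, 0, 0, 0],
    [0.65, 0, 0, 0, 0],
    [0.65, 0, 0, 0, 0],
    [0.65, 0, 0, -15, 0],
    [0.65, 0, 0, -50, 0],
    [0.8, 0, 0, -50, 0],
    [1, 0, 0, -50, 0],
    [1, 0, 0, 0, 0],
  ],
)

```text
t: 37.85
tool_pos: [0.4775, 0.2952, 0.1651]
tool_rot: [-3.117, 0.336, -0.016]
contact_force: [0.0, 0.4, 0.5]
opening: 0.0853
grip_force: 0.0
```

Run:
```python
from mal import *
plan(1,[((.40,.0,.22),-102.3,6)])
look()
an=np.linspace(0,2*np.pi,60)
x,y=.434,.304
c=np.r_[[[x+.024*np.cos(v),y+.024*np.sin(v),zz] for zz in(.08,.004) for v in an]];q=proj("scene",c);print(q.min(0),q.max(0))
im=get_image("scene");m=mask(im[230:320,390:460],(3,170,80),(16,255,255));ys,xs=np.nonzero(m);print("org ext",xs.min()+390,xs.max()+390,ys.min()+230,ys.max()+230)
m=mask(im,(50,150,80),(70,255,255));q=max(cv2.findContours(m,0,2)[0],key=cv2.contourArea);print(cv2.approxPolyDP(cv2.convexHull(q),4,True)[:,0].tolist())
print("red",blobs(mask(im[150:240,230:300],(0,200,80),(4,255,255)),5))
```

```text
t 37.85 pos [0.4775 0.2952 0.1651] yaw -102.29 F [0.  0.4 0.5] open 0.0853 grip 0.0 q6 2.21
[[1,-2,51,-9,0.0],[1,-2,51,-9,0.0],[1,-2,51,-9,0.0],[1,-2,51,-9,0.0],[1,-2,50,-9,0.0],[1,-3,51,-10,0.0]] -> [ 3.999e-01 -1.000e-04  2.201e-01] -102.3
scene org 70.0 (419.5, 292.2) [[411, 291], [429, 287], [430, 293], [412, 297]]
scene org 159.0 (420.2, 270.4) [[406, 271], [410, 259], [434, 267], [430, 279]]
scene org 204.0 (428.7, 210.3) [[414, 213], [416, 201], [444, 206], [442, 219]]
scene wood 1019.0 (388.5, 298.1) [[356, 312], [411, 270], [423, 286], [368, 328]]
scene wood 280.0 (423.0, 260.6) [[409, 265], [413, 250], [438, 256], [434, 271]]
scene wood 127.5 (475.5, 204.0) [[467, 210], [473, 191], [485, 195], [479, 214]]
scene wood 206.5 (474.2, 118.5) [[466, 106], [479, 106], [479, 130], [466, 130]]
scene wood 65.0 (421.7, 114.1) [[409, 106], [417, 99], [438, 123], [430, 130]]
top org 22.5 (167.9, 225.8) [[158, 231], [167, 214], [174, 218], [165, 235]]
top wood 486.0 (177.6, 188.4) [[162, 212], [182, 161], [193, 165], [172, 216]]
[405.37550322 250.47548533] [437.09797111 295.7042759 ]
org ext 409 435 252 295
[[463, 284], [372, 363], [343, 339], [340, 309], [409, 260], [436, 267]]
red [(np.int32(75), array([30.2, 55.1]))]
```

Run:
```python
from h import *
im=get_image("scene")
for nm,b in(("nest",(185,225,262,280)),("stack",(150,165,235,215))):
    x0,y0,x1,y1=b;m=mask(im[y0:y1,x0:x1],(0,0,170),(179,60,255));print(nm,[(a,(p+[x0,y0]).tolist()) for a,p in blobs(m,30)])
print(proj("scene",[[.596,-.0655,.022]]))
print(finish_job())
```

```text
nest [(np.int32(949), [226.1, 250.8])]
stack [(np.int32(1253), [191.2, 188.3])]
[[225.154022   249.98800884]]
the job is handed in; nothing more can be done
None
```

The job is handed in: the top blank lies flat in the nest, the pin was struck to its hard stop with the mallet about 3° off its slant, and the mallet stands back on its green mat, facing the other way; I saw no sign that the other two blanks moved, but I didn't check the can, tin and tube again at the end.

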